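# Stack component cases, hang the keyhole instrument plates, switch on

## Robot

A 6-joint arm with a two-finger parallel gripper is mounted at the origin on the work surface. World frame = base frame: x ahead of the robot, y to its left, z up, the work surface at z = 0. Lengths are in m, angles in rad, forces in N, time in s.
With the tool pointing down it reaches from about 0.375 to 0.9 m from the base axis. Payload 3.1 kg.
Tool frame: the origin (TCP) lies on the centre line of the jaws, within the pads' length; the fingertips stand 25 mm ahead of it and the grasp point (between the pads) lies 6 mm ahead of it; z points along the fingers, y is the line along which they close (so a half turn about z gives the same grasp; the last joint's range is limited). The gripper opens to 85 mm and grips with 20 to 120 N. Pads are 22 mm wide; open, the fingers measure 114 mm over their backs; the gripper's body (76 mm by 85 mm) begins 54 mm behind the grasp point. The pads swing forward as they close: fully open they stand 13 mm farther back than shut.
Start: joints at [1.117, 0.527, 1.433, -0, 1.181, -0.178], TCP at [0.17, 0.601, 0.256] pointing down, gripper open.
Joint ranges: [-3.08, 3.08], [-0.75, 2.2], [0.22, 2.44], [-1.43, 4.57], [0, 2.65], [-2.85, 2.85]. Speed limits (rad/s): [2.79, 2.79, 3.14, 3.14, 3.14, 3.14].

## Interface

Orientations are given as a rotation vector (axis times angle).
In Python, from plant import sensors, read_camera, order gives the robot as it stands. The module is installed in compiled form; this text tells all that it offers.
- The arm moves only by the tool step_arm, never from a script. Its argument "motion" is text: rows parted by semicolons, each of 6 numbers parted by spaces: the shift along the tool's x, y, z in units of 50 mm (1.0 is 50 mm), then the turn, a rotation vector about the tool's x, y, z in degrees. In form: tx ty tz ax ay az; .... A call has 1 to 5 rows; each row shifts and turns the commanded pose from where the row before left it, along the tool's axes as they then stand; what a row does not reach is not made up. A row lasts 1/10 s, in which the tool goes at most 50 mm and 8.59 degrees, less where a joint would pass 70% of its speed; a pose out of reach is approached as far as the arm can. A call is refused whole if a number of a shift passes 1 or a number of a turn 8.59, either way. A call with a gripper value outside its range is refused whole. "grip" is the closure in counts, from 0 (fully open) to 255 (shut), set as the call begins (left out, the last holds). The fingers move at their own pace and stop on an object; the grip force is fixed at half the most. Time passes only in rows, so rows that do not move let the fingers close. It gives the time, the measured TCP pose, the force, the opening and the grip force at its end, in the units of the state.
- sensors.read_state(): the state, without advancing time (a new reading comes with each control period).
- read_camera(name): name is "scene" or "top" or "wrist"; returns a dict with "image" (400x640x3 uint8, blue, green, red), "range_z" (400x640 float32, m along the optical axis (not along the pixel's ray), 0 where there is no reading), "K" (3x3 intrinsics, pixels), "rvec" (rotation vector, rad) and "tvec" (3), from world to camera coordinates, as OpenCV has them; the wrist camera has in their place "hand_eye" (4x4, takes a point from camera to tool coordinates, whose origin is the TCP and whose axes are the flange's). Camera axes: x right, y down, z forward; pixel columns grow to the right and rows downward; lengths in m; the calibration is good to about 2 mm. A picture is of the moment at which its call begins: read the wrist's pose just before it.
- order.close_job(): hands the job in; it is judged then, once.
The state is a dict: "t": time; "qpos": joint angles; "qd": joint speeds; "joint_efforts": joint torques, N m; "tcp_pos": TCP position; "ee_rot": TCP orientation; "wrist_force": force on the tool from outside, world axes, zero at the start; "torque": the same for the moment, N m; "opening": opening from 0.0 (shut) to 1.0 (fully open); "gripper_force": force on a finger pad.
Only numpy, scipy, OpenCV 4.12 (cv2) and the standard library are available. Lean on these libraries where they do the work, as an engineer would, in place of code of your own. Each camera call takes 0.05 s, during which the arm holds its last target. There are 200 camera calls.

## Task

Make up the component storage station: hang both instrument plates by their keyholes on the panel's headed studs, slid fully down so they lock behind the heads, the round gauge on the stud nearer the toggle lever and the box-shaped logger on the other, and stack all the closed cases that are there squarely in one column on the low white plinth, thick cases underneath and thin ones on top. Only when everything is stacked and hung, throw the toggle lever right over, away from the robot, to switch the station on. Leave the other things on the bench where they are.

Things in the scene. Friction and masses are not known exactly. Their poses are not given: they have to be found in the camera images.
- plinth: fixed low white plate, 100 (x) x 68 (y) x 5 mm high, with a black mat 88 x 56 mm on top marking where the column stands; origin: centre of its underside, on the work surface; its x axis is its long side. Top surface 5 mm above the origin
- thick_case1: thick closed grey component case, the same either way up, 88 (its x) x 56 (its y) mm, 45 mm high, 200 g give or take a quarter; origin: its centre. It lies flat on the work surface, gripped across its 56 mm width. Between three and five cases (thick and thin mixed) are present; absent ones have no pose
- thick_case2: thick closed grey component case, the same either way up, 88 (its x) x 56 (its y) mm, 45 mm high, 200 g give or take a quarter; origin: its centre. It lies flat on the work surface, gripped across its 56 mm width. Between three and five cases (thick and thin mixed) are present; absent ones have no pose
- thin_case1: thin closed grey component case, the same either way up, 88 (its x) x 56 (its y) mm, 30 mm high, 130 g give or take a quarter; origin: its centre. It lies flat on the work surface, gripped across its 56 mm width. Between three and five cases (thick and thin mixed) are present; absent ones have no pose
- thin_case2: thin closed grey component case, the same either way up, 88 (its x) x 56 (its y) mm, 30 mm high, 130 g give or take a quarter; origin: its centre. It lies flat on the work surface, gripped across its 56 mm width. Between three and five cases (thick and thin mixed) are present; absent ones have no pose
- thin_case3: thin closed grey component case, the same either way up, 88 (its x) x 56 (its y) mm, 30 mm high, 130 g give or take a quarter; origin: its centre. It lies flat on the work surface, gripped across its 56 mm width. Between three and five cases (thick and thin mixed) are present; absent ones have no pose
- gauge_plate: aluminium plate 64 wide (y) x 140 high (z) x 6 thick (x), 200 g; on its +x face a round dial gauge 29 mm across, 18 mm deep, 28 to 57 mm up. Origin: middle of the bottom edge, mid-thickness. Keyhole on its centre line: entry hole 24 mm wide centred 70 mm up, slot 11 mm wide from it up to 96 mm. The plain top 44 mm can be pinched from above. Starts upright in its stand, maybe leaning up to 4 degrees; faces +x there and when hung
- gauge_stand: fixed black block 70 (x) x 90 (y) x 30 mm high holding gauge plate upright in a slot along y, 7.5 mm wide, floor 8 mm above the work surface (22 mm deep): lift the plate straight up to free it. Origin: centre of its underside
- gauge_plate_seat (a point): point of that plate on its centre line, mid-thickness, 92.5 mm above the bottom edge, 22.5 mm above the centre of the entry hole: the stud's axis passes through it when the plate is slid fully down
- logger_plate: aluminium plate 64 wide (y) x 140 high (z) x 6 thick (x), 200 g; on its +x face a white box-shaped logger 50 wide x 28 high x 18 mm deep, 28 to 57 mm up. Origin: middle of the bottom edge, mid-thickness. Keyhole on its centre line: entry hole 24 mm wide centred 70 mm up, slot 11 mm wide from it up to 96 mm. The plain top 44 mm can be pinched from above. Starts upright in its stand, maybe leaning up to 4 degrees; faces +x there and when hung
- logger_stand: fixed black block 70 (x) x 90 (y) x 30 mm high holding logger plate upright in a slot along y, 7.5 mm wide, floor 8 mm above the work surface (22 mm deep): lift the plate straight up to free it. Origin: centre of its underside
- logger_plate_seat (a point): point of that plate on its centre line, mid-thickness, 92.5 mm above the bottom edge, 22.5 mm above the centre of the entry hole: the stud's axis passes through it when the plate is slid fully down
- station: fixed: grey slab 110 (x) x 300 (y) x 10 mm; on it a dark steel panel 12 mm thick, y -130 to +60 mm, top 127 mm up, front face at x = 0 looking along +x (away from the robot). Two studs stick out of that face along +x, 115 mm up: neck 7 mm across, 11 mm long, then head 18 mm across, 5 mm thick. A hung plate's top stands 35 mm above the panel. Origin: centre of slab's underside
- stud_lever_side (a point): axis of the stud nearer the toggle lever (station y = +15 mm), at mid-neck, 5.5 mm in front of the panel face, 115 mm above the work surface; axes as the station's
- stud_far_side (a point): axis of the stud farther from the toggle lever (station y = -85 mm), at mid-neck, 5.5 mm in front of the panel face, 115 mm up; axes as the station's
- toggle (a joint): black toggle lever, 60 mm long, on a small block on the station's slab at station x = 0, y = +115 mm, beside the panel. 0 rad: leaning 0.5 rad to the station's -x (off, towards the robot); 1.0 rad: thrown fully over to +x (on). Light friction; it stays where it is left
- toggle_tip (a point): centre of the round 26 mm knob at the toggle lever's tip, 85 mm above the work surface when off or on, 92 mm midway
- solder_reel: bystander: steel solder reel, 54 mm across, 40 high; origin at its underside; leave it where it is
- rinse_bottle: bystander: white plastic bottle, 48 mm across, 110 high; origin at its underside; leave it where it is
- flux_jar: bystander: amber glass jar, 50 mm across, 55 high; origin at its underside; leave it where it is
- swab_cup: bystander: open steel cup, 64 mm across, 75 high; origin at its underside; leave it where it is
- tape_roll: bystander: yellow tape roll lying flat, 76 mm across, 24 high; origin at its underside; leave it where it is
- screw_tray: bystander: white divided tray, 90 x 120 mm, 30 high; origin at its underside; leave it where it is
- driver: bystander: screwdriver, 170 mm long, lying flat; origin at its underside; leave it where it is
Mind the look-alikes: they are no part of the job. What is shaped like the gauge_plate but red is not meant. Leave any orange look-alike of the thick_case1 alone.

How it is judged:
By the outcome, as a careful person would: the job done as asked, in the order asked, and still so for the second after the job is handed in, with the robot touching nothing.
Of thick_case1, thick_case2, thin_case1, thin_case2, thin_case3 only 3 to 5 are there at a start; the rules pass over those that are not, and their reading is None.
At some moment in a run one of thin_case1, thin_case2, thin_case3 may be knocked a few centimetres aside while the robot is not near it.
It also fails if it takes over 210 s, if anything falls off the work surface, if the arm or the gripper's body presses on something with over 40 N, if the wrist force passes 120 N, or if a joint passes its speed limit or range.

## Working session

There is one attempt and no reset: what is moved stays moved. The work goes in short steps, Python scripts to look and compute and a tool call to move; the robot and the scene stay as the last step left them, time stands still between calls to the robot, and variables do not carry over. Pictures are saved under pics/ and viewed, at most 14 in all, crops included, and the job is handed in when it is done.

Besides the shell and the picture viewer there is one more tool, called as a command line: name --argument value ..., lists and objects as JSON in quotes. step_arm: Moves the arm, as the interface text tells. Its arguments: {"type":"object","properties":{"motion":{"type":"string"},"grip":{"type":"number"}},"required":["motion"]}

```bash
mkdir -p pics; cat > h.py <<'E'
import numpy as np, cv2, pickle, sys
from scipy.spatial.transform import Rotation as R
def state():
    from plant import sensors
    return sensors.read_state()
def shot(n, tag):
    from plant import read_camera
    s=state(); c=read_camera(n)
    T=np.eye(4)
    if n=='wrist':
        W=np.eye(4); W[:3,:3]=R.from_rotvec(s['ee_rot']).as_matrix(); W[:3,3]=s['tcp_pos']
        T=W@c['hand_eye']
    else:
        M=np.eye(4); M[:3,:3]=cv2.Rodrigues(np.array(c['rvec'],float))[0]; M[:3,3]=np.ravel(c['tvec']); T=np.linalg.inv(M)
    d=dict(im=c['image'],z=c['range_z'],K=np.array(c['K']),T=T)
    pickle.dump(d,open(f'pics/{tag}.pkl','wb')); cv2.imwrite(f'pics/{tag}.png',d['im']); return d
def load(tag): return pickle.load(open(f'pics/{tag}.pkl','rb'))
def cloud(d):
    h,w=d['z'].shape; u,v=np.meshgrid(np.arange(w),np.arange(h)); z=d['z']
    K=d['K']; p=np.stack([(u-K[0,2])/K[0,0]*z,(v-K[1,2])/K[1,1]*z,z],-1)
    P=p@d['T'][:3,:3].T+d['T'][:3,3]; P[z<=0]=np.nan; return P
def ray(d,u,v,h):
    K=d['K']; r=d['T'][:3,:3]@np.array([(u-K[0,2])/K[0,0],(v-K[1,2])/K[1,1],1]); o=d['T'][:3,3]
    return o+r*(h-o[2])/r[2]
def pix(d,p):
    q=d['T'][:3,:3].T@(np.array(p)-d['T'][:3,3]); q=d['K']@q; return q[:2]/q[2]
E
python3 - <<'E'
from h import *
for n in ('scene','top'):
    d=shot(n,n+'0'); print(n,d['T'].round(3).tolist(),d['K'][0,0])
s=state(); print({k:np.round(v,3).tolist() for k,v in s.items()})
E
```

```text
scene [[0.822, 0.449, -0.35, 0.833], [0.569, -0.653, 0.499, -0.607], [-0.005, -0.61, -0.793, 1.001], [0.0, 0.0, 0.0, 1.0]] 391.2866700592632
top [[-0.011, -0.999, 0.052, 0.385], [-1.0, 0.009, -0.022, -0.028], [0.022, -0.052, -0.998, 1.239], [0.0, 0.0, 0.0, 1.0]] 403.0720390080602
{'t': 0.1, 'qpos': [1.116, 0.528, 1.434, -0.0, 1.181, -0.179], 'qd': [0.001, -0.002, -0.002, 0.002, -0.002, -0.001], 'joint_efforts': [-0.0, -44.331, -17.859, -0.0, 0.004, 0.0], 'tcp_pos': [0.17, 0.601, 0.255], 'ee_rot': [-0.432, -3.111, 0.003], 'wrist_force': [0.224, -0.214, 0.056], 'torque': [-0.052, -0.034, -0.039], 'gripper_force': 0.0, 'opening': 1.002}
```

View pics/top0.png

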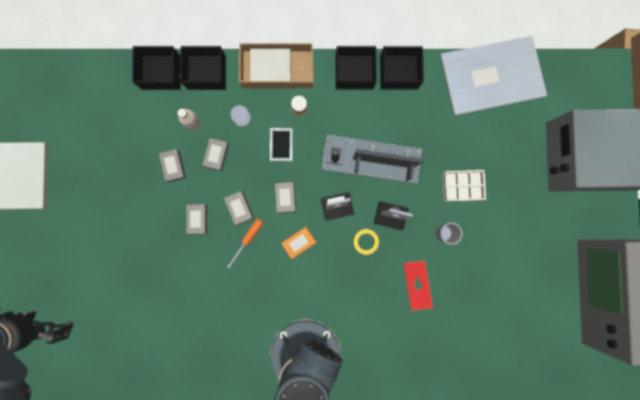

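View pics/scene0.png

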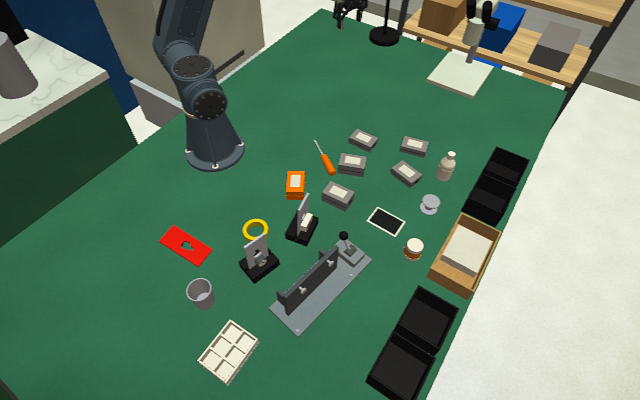

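The top view shows five grey cases at (171,165), (215,154), (285,197), (238,208) and (196,219). The orange look-alike is at (298,242), the plinth at (281,144) and the station around (372,160) with its lever at (336,155). The stands are at (338,205) with the white box logger and at (392,214) with the gauge; the red look-alike at (418,286) is not meant.

```bash
cat > m.py <<'E'
from h import *
def cases(tag):
    d=load(tag); P=cloud(d); im=d['im'].astype(int); sat=im.max(-1)-im.min(-1)
    z=P[...,2]; m=(z>0.018)&(z<0.06)&(sat<40)
    m=cv2.morphologyEx(m.astype(np.uint8),cv2.MORPH_OPEN,np.ones((3,3)))
    n,l,st,c=cv2.connectedComponentsWithStats(m)
    out=[]
    for i in range(1,n):
        if st[i,4]<80: continue
        q=P[l==i]; h=np.median(q[:,2]); q=q[abs(q[:,2]-h)<.008]
        (cx,cy),(a,b),t=cv2.minAreaRect((q[:,:2]*1000).astype(np.float32))
        if a<b: a,b,t=b,a,t+90
        print(tag,c[i].round(0),'n',st[i,4],'h',round(h*1e3,1),'c',round(cx,1),round(cy,1),'size',round(a),round(b),'ang',round((t+90)%180-90,1))
E
python3 - <<'E'
from m import *
cases('top0'); cases('scene0')
P=cloud(load('top0')); print('table',P[300,100:200:30,2],P[120,340:500:40,2])
P=cloud(load('scene0')); print(P[120:350:60,230,2])
E
```

```text
top0 [270.  62.] n 1493 h 35.0 c 886.6 94.8 size 183 110 ang 89.3
top0 [147.  57.] n 362 h 40.8 c 903.0 469.0 size 134 66 ang -49.2
top0 [195.  56.] n 314 h 42.0 c 904.8 325.8 size 138 68 ang -49.0
top0 [356.  51.] n 206 h 39.7 c 922.9 -161.1 size 107 17 ang 82.2
top0 [407.  55.] n 293 h 41.1 c 903.7 -323.6 size 136 69 ang 49.6
top0 [210.  79.] n 286 h 39.1 c 839.9 274.6 size 154 77 ang -48.8
top0 [165.  79.] n 329 h 39.4 c 837.7 415.3 size 152 77 ang -50.3
top0 [355.  85.] n 163 h 38.9 c 817.5 -157.7 size 116 5 ang 89.9
top0 [400.  85.] n 177 h 37.4 c 817.9 -297.6 size 121 10 ang 86.3
top0 [299. 104.] n 217 h 54.0 c 757.0 13.7 size 44 39 ang -0.5
top0 [239. 113.] n 240 h 39.9 c 730.3 193.1 size 53 49 ang -1.5
top0 [553. 154.] n 532 h 40.7 c 601.2 -752.8 size 219 19 ang 0.2
top0 [215. 153.] n 561 h 29.7 c 612.7 269.2 size 88 57 ang -15.2
top0 [335. 150.] n 313 h 35.4 c 615.5 -94.9 size 71 50 ang -8.5
top0 [ 13. 155.] n 364 h 20.7 c 606.7 857.4 size 107 88 ang -88.3
top0 [171. 165.] n 573 h 29.7 c 579.4 399.7 size 88 58 ang 12.3
top0 [ 37. 174.] n 203 h 20.5 c 558.4 807.0 size 82 51 a
[... 2382 characters left out ...]
n 308 h 38.8 c 867.1 -106.9 size 100 4 ang -0.2
scene0 [205. 303.] n 104 h 38.6 c 383.0 -439.9 size 45 12 ang 65.6
scene0 [415. 340.] n 307 h 39.5 c 867.5 -221.6 size 106 4 ang -0.2
scene0 [410. 349.] n 290 h 40.0 c 867.5 -246.1 size 100 4 ang -0.6
scene0 [207. 349.] n 88 h 28.1 c 466.5 -521.7 size 59 10 ang 89.4
scene0 [234. 369.] n 83 h 27.8 c 548.2 -516.9 size 59 8 ang -88.1
scene0 [382. 389.] n 179 h 41.0 c 853.5 -361.8 size 78 2 ang -0.7
scene0 [  6. 392.] n 101 h 32.8 c 155.6 -846.6 size 60 1 ang -0.1
table [-0.00115235  0.00573567  0.00235995  0.00274473] [-2.94394150e-03  4.62440454e-05 -1.36823742e-03  2.85514521e-04]
[-4.72618876e-03  1.47758118e-06 -1.00052953e-03 -1.11678396e-03]
```

```bash
cat > plan.py <<'E'
from h import *
def down(yaw):  # closing line (tool y) at angle yaw from world x
    y=np.array([np.cos(yaw),np.sin(yaw),0]); z=np.array([0,0,-1.]); return np.stack([np.cross(y,z),y,z],1)
def plan(*wps,start=None):
    """wps: (x,y,z mm, closing-line deg, max step mm)"""
    s=state(); p=np.array(s['tcp_pos'])*1e3; M=R.from_rotvec(s['ee_rot']).as_matrix()
    if start is not None: p=np.array(start[:3],float); M=down(np.radians(start[3]))
    rows=[]
    for x,y,z,yaw,mx in wps:
        t=np.array([x,y,z],float)
        G=min((down(np.radians(yaw+k)) for k in (0,180)),key=lambda g:R.from_matrix(M.T@g).magnitude())
        n=int(np.ceil(max(np.linalg.norm(t-p)/mx,np.degrees(R.from_matrix(M.T@G).magnitude())/8.4,1)-1e-3))
        for i in range(n):
            k=n-i
            sh=np.round(M.T@((t-p)/k)/50,2); rv=np.round(np.degrees(R.from_matrix(M.T@G).as_rotvec())/k,1)
            p=p+M@(sh*50); M=M@R.from_rotvec(np.radians(rv)).as_matrix()
            rows.append(' '.join(f'{a:g}' for a in list(sh+0.)+list(rv+0.)))
        rows.append('|')
    c=[]
    for seg in ' ;'.join(rows).split('|'):
        r=[a.strip() for a in seg.split(';') if a.strip()]
        for i in range(0,len(r),5): print('; '.join(r[i:i+5]))
        print('-') if r else 0
    print('end',p.round(1))
def yaw():
    s=state(); y=R.from_rotvec(s['ee_rot']).as_matrix()[:,1]; return np.degrees(np.arctan2(y[1],y[0]))
E
python3 - <<'E'
from plan import *
from plant import read_camera
c=read_camera('wrist'); print(c['hand_eye'].round(3).tolist(),c['K'][0,0],yaw())
def seg(tag,name,f):
    d=load(tag);P=cloud(d);hsv=cv2.cvtColor(d['im'],cv2.COLOR_BGR2HSV)
    return d,P,hsv
for tag,box in (('top0',(255,120,305,170)),('scene0',(350,195,410,245))):
    d=load(tag);P=cloud(d);u0,v0,u1,v1=box
    g=cv2.cvtColor(d['im'],cv2.COLOR_BGR2GRAY)
    for nm,mm in (('mat',g<60),('white',g>170)):
        k=np.zeros_like(g);k[v0:v1,u0:u1]=mm[v0:v1,u0:u1]
        n,l,st,_=cv2.connectedComponentsWithStats(k);i=1+st[1:,4].argmax()
        q=P[l==i];r=cv2.minAreaRect((q[:,:2]*1e3).astype(np.float32));print(tag,nm,np.median(q[:,2]).round(4),r)
for tag in ('top0','scene0'):
    P=cloud(load(tag)); X=P[...,0];Y=P[...,1];Z=P[...,2]
    m=(X>.48)&(X<.68)&(Y<-.05)&(Y>-.42)&(Z>.12)&(Z<.135)
    q=P[m];print(tag,'paneltop',len(q),cv2.minAreaRect((q[:,:2]*1e3).astype(np.float32)),np.median(q[:,2]))
    m=(X>.48)&(X<.68)&(Y<-.03)&(Y>-.44)&(Z>.005)&(Z<.015)
    q=P[m];print(tag,'slab',len(q),cv2.minAreaRect((q[:,:2]*1e3).astype(np.float32)),np.median(q[:,2]))
    for nm,cx,cy in (('log',.447,-.1),('gau',.42,-.26)):
        m=(abs(X-cx)<.06)&(abs(Y-cy)<.06)&(Z>.1)&(Z<.16);q=P[m]
        print(tag,nm,len(q),cv2.minAreaRect((q[:,:2]*1e3).astype(np.float32)),np.percentile(q[:,2],[50,98]))
E
```

```text
[[0.001, -0.946, -0.324, 0.084], [1.0, 0.0, 0.002, -0.001], [-0.002, -0.324, 0.946, -0.118], [0.0, 0.0, 0.0, 1.0]] 311.6072957570226 74.19667194236573
top0 mat 0.0052 ((644.5799560546875, 70.36698150634766), (43.85929489135742, 76.3970718383789), 89.60946655273438)
top0 white 0.005 ((645.3040771484375, 72.13542938232422), (65.56634521484375, 100.25645446777344), 89.63778686523438)
scene0 mat nan ((nan, nan), (0.0, 0.0), 0.0)
scene0 white 0.0039 ((640.3843994140625, 70.78282165527344), (73.84969329833984, 100.56889343261719), 88.87090301513672)
top0 paneltop 342 ((593.7180786132812, -243.05987548828125), (189.20306396484375, 29.172880172729492), 81.0064697265625) 0.12616580047456227
top0 slab 2133 ((582.3585205078125, -234.55905151367188), (407.3109130859375, 197.42819213867188), 89.38211822509766) 0.009737358030811327
top0 log 88 ((456.0171813964844, -94.59742736816406), (8.147957801818848, 63.37246322631836), 11.868029594421387) [0.14561894 0.15021324]
top0 gau 104 ((425.0129699707031, -264.8592529296875), (64.66812896728516, 8.008769989013672), 75.45928192138672) [0.14317344 0.15018925]
scene0 paneltop 413 ((589.1226806640625, -247.0419921875), (189.93251037597656, 29.044313430786133), 80.58814239501953) 0.12583504614061325
scene0 slab 2367 ((566.8470458984375, -238.00357055664062), (409.7082824707031, 186.82327270507812), 86.84288024902344) 0.009389141137884804
scene0 log 144 ((452.3542785644531, -98.58890533447266), (7.304561138153076, 68.17321014404297), 9.817687034606934) [0.13334091 0.14936346]
scene0 gau 262 ((420.69586181640625, -268.8205871582031), (63.89501190185547, 9.397567749023438), 75.56016540527344) [0.13022972 0.14969229]
```

```bash
python3 -c "
from plan import *
plan((500,230,330,90,48),(470,-160,330,90,48))"
```

```text
-0.76 -0.49 -0.13 0 0 -1.4; -0.75 -0.5 -0.14 0 0 -1.4; -0.74 -0.52 -0.13 0 0 -1.4; -0.72 -0.54 -0.14 0 0 -1.5; -0.71 -0.56 -0.13 0 0 -1.4
-0.69 -0.58 -0.14 0 0 -1.5; -0.68 -0.59 -0.13 0 0 -1.4; -0.67 -0.61 -0.14 0 0 -1.5; -0.65 -0.63 -0.13 0 0 -1.4; -0.63 -0.64 -0.14 0 0 -1.5
-0.62 -0.66 -0.13 -0.1 0 -1.4
-
0.07 -0.87 0 0 0 0; 0.07 -0.87 0 0 0 0; 0.07 -0.87 0 0 0 0; 0.07 -0.87 0 0 0 0; 0.06 -0.86 0 0 0 0
0.07 -0.87 0 0 0 0; 0.06 -0.86 0 0 0 0; 0.07 -0.87 0 0 0 0; 0.06 -0.86 0 0 0 0
-
end [ 470.1 -159.9  329.8]
```

step_arm --motion "-0.76 -0.49 -0.13 0 0 -1.4; -0.75 -0.5 -0.14 0 0 -1.4; -0.74 -0.52 -0.13 0 0 -1.4; -0.72 -0.54 -0.14 0 0 -1.5; -0.71 -0.56 -0.13 0 0 -1.4"

```text
t: 0.65
tcp_pos: [0.321, 0.4313, 0.2899]
ee_rot: [-0.236, -3.133, 0.0]
wrist_force: [-0.3, -0.1, -0.0]
opening: 0.999
gripper_force: 0.0
```

step_arm --motion "-0.69 -0.58 -0.14 0 0 -1.5; -0.68 -0.59 -0.13 0 0 -1.4; -0.67 -0.61 -0.14 0 0 -1.5; -0.65 -0.63 -0.13 0 0 -1.4; -0.63 -0.64 -0.14 0 0 -1.5"

```text
t: 1.15
tcp_pos: [0.4709, 0.2626, 0.3239]
ee_rot: [-0.037, -3.141, 0.0]
wrist_force: [0.5, 0.3, 0.3]
opening: 0.998
gripper_force: 0.0
```

step_arm --motion "-0.62 -0.66 -0.13 -0.1 0 -1.4; 0 0 0 0 0 0; 0 0 0 0 0 0"

```text
t: 1.45
tcp_pos: [0.5006, 0.2296, 0.33]
ee_rot: [-0.005, -3.141, -0.003]
wrist_force: [-0.4, 0.1, -0.0]
opening: 1.003
gripper_force: 0.0
```

```bash
python3 -c "
from h import *
shot('wrist','w1')"
```

step_arm --motion "0.07 -0.87 0 0 0 0; 0.07 -0.87 0 0 0 0; 0.07 -0.87 0 0 0 0; 0.07 -0.87 0 0 0 0; 0.06 -0.86 0 0 0 0"

```text
t: 2.0
tcp_pos: [0.4819, 0.0139, 0.3297]
ee_rot: [0.005, -3.141, -0.004]
wrist_force: [-0.1, -0.6, -0.4]
opening: 1.003
gripper_force: 0.0
```

step_arm --motion "0.07 -0.87 0 0 0 0; 0.06 -0.86 0 0 0 0; 0.07 -0.87 0 0 0 0; 0.06 -0.86 0 0 0 0; 0 0 0 0 0 0"

```text
t: 2.5
tcp_pos: [0.4704, -0.1625, 0.3294]
ee_rot: [0.005, 3.141, -0.0]
wrist_force: [0.5, -0.4, -0.3]
opening: 0.998
gripper_force: 0.0
```

```bash
python3 -c "
from plan import *
shot('wrist','w2'); print(state()['tcp_pos'],yaw())
plan((720,-220,330,90,48))"
```

```text
[ 0.47002174 -0.16000599  0.32922459] 89.87360813911057
-0.83 -0.2 0 0 0 0; -0.83 -0.2 0 0 0 0; -0.84 -0.2 -0.01 0 0 0; -0.83 -0.2 0 0 0 0; -0.84 -0.19 -0.01 0.1 0 -0.1
-0.83 -0.2 0 0 0 0
-
end [ 719.9 -220.   329.9]
```

View pics/w2.png

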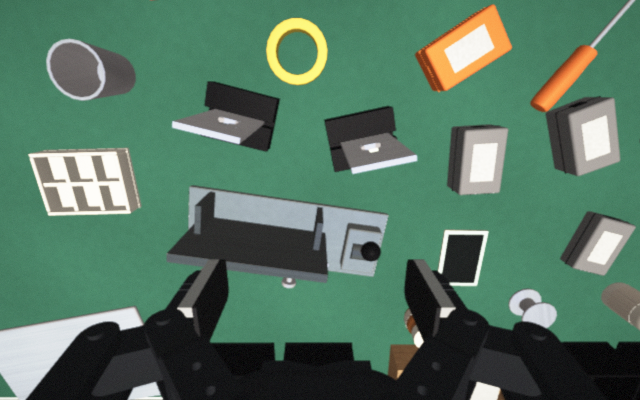

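The wrist view shows the backs of both plates at (225,122) and (370,155), the station panel at (250,250), the toggle knob at (370,251), the plinth at (463,257) and the cases at right. I'll go in front of the panel for the studs.

step_arm --motion "-0.83 -0.2 0 0 0 0; -0.83 -0.2 0 0 0 0; -0.84 -0.2 -0.01 0 0 0; -0.83 -0.2 0 0 0 0; -0.84 -0.19 -0.01 0.1 0 -0.1"

```text
t: 3.05
tcp_pos: [0.6803, -0.2055, 0.3301]
ee_rot: [0.008, -3.14, -0.002]
wrist_force: [0.8, -0.6, 0.7]
opening: 1.001
gripper_force: 0.0
```

step_arm --motion "-0.83 -0.2 0 0 0 0; 0 0 0 0 0 0; 0 0 0 0 0 0"

```text
t: 3.35
tcp_pos: [0.7205, -0.2156, 0.3286]
ee_rot: [0.008, -3.138, -0.003]
wrist_force: [0.5, 0.3, -0.7]
opening: 1.0
gripper_force: 0.0
```

```bash
python3 - <<'E'
from plan import *
d=shot('wrist','w3'); print(state()['tcp_pos'],yaw())
s=load('scene0')['im'][170:300,220:380]; s=cv2.resize(s,None,fx=4,fy=4,interpolation=3)
cv2.imwrite('pics/mix.png',np.vstack([s[:,:640],d['im']])[:, :]); 
b=np.hstack([cv2.resize(s,(369,300)),cv2.resize(d['im'],(431,270)) if 0 else cv2.copyMakeBorder(cv2.resize(d['im'],(431,270)),0,30,0,0,0)]);cv2.imwrite('pics/mix.png',b)
E
```

```text
[ 0.71970718 -0.215977    0.32954041] 90.25714937802755
```

View pics/mix.png

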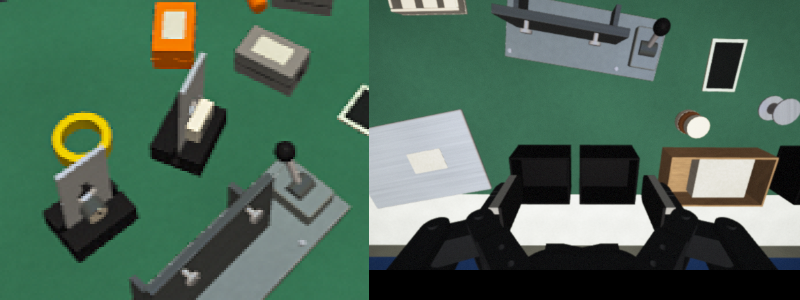

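The left crop confirms the box logger on the plate at scene (306,215) and the round gauge at (259,250). The right view shows both studs in front of the panel at about mix (533,41) and (597,43), with the knob at (661,27).

```bash
cat > meas.py <<'E'
from h import *
def rect(q): 
    (c,s,a)=cv2.minAreaRect((q[:,:2]*1e3).astype(np.float32)); 
    if s[0]<s[1]: s=s[::-1]; a+=90
    return np.round(c,1),np.round(s,1),round((a+90)%180-90,1)
def mask(P,c,r,z0,z1): return (np.hypot(P[...,0]-c[0],P[...,1]-c[1])<r)&(P[...,2]>z0)&(P[...,2]<z1)
def sta(tag):
    P=cloud(load(tag)); q=P[mask(P,(.59,-.245),.125,.120,.135)]
    if len(q)<30: return
    print(tag,'paneltop',len(q),rect(q),q[:,2].mean().round(4))
    q=P[mask(P,(.59,-.245),.14,.03,.115)]
    # front face: fit line by ransac-ish
    u,b=None,None
    x=np.array([np.cos(np.radians(-9.2)),np.sin(np.radians(-9.2))]); s=q[:,:2]@x
    h,e=np.histogram(s,bins=np.arange(s.min(),s.max()+.002,.002)); k=e[h.argmax()]
    f=q[abs(s-k-.001)<.004]; vx,vy,x0,y0=cv2.fitLine((f[:,:2]*1e3).astype(np.float32),cv2.DIST_HUBER,0,.1,.1).ravel()
    print('  face n',len(f),'ang',np.degrees(np.arctan2(vy,vx)).round(2),'pt',x0.round(1),y0.round(1))
    st=q[(s>k+.010)&(s<k+.03)&(q[:,2]>.1)]; y=np.array([-x[1],x[0]])
    t=st[:,:2]@y
    for lo in (st for st in [0]):
        if len(t): m=t>(t.min()+t.max())/2; [print('  head',m_.sum(),st[m_].mean(0).round(4),'t',t[m_].min().round(4),t[m_].max().round(4)) for m_ in (m,~m)]
    q=P[mask(P,(.61,-.1),.07,.07,.12)]; print('  knob',len(q),q.mean(0).round(4) if len(q) else '',np.round(q[:,2].max(),4) if len(q) else '')
def plates(tag):
    P=cloud(load(tag))
    for n,c in (('log',(.456,-.096)),('gau',(.423,-.266))):
        for z0,z1 in ((.144,.155),(.06,.144)):
            q=P[mask(P,c,.05,z0,z1)]
            if len(q)>30: print(tag,n,z0,len(q),rect(q),np.percentile(q[:,2],[50,98]).round(4))
        q=P[mask(P,c,.05,.1,.146)]
        if len(q)>50:
            c0=q.mean(0); w=np.linalg.svd(q-c0,full_matrices=False)[2][2]; w*=np.sign(w[0]); print('   normal',w.round(3),'yaw',np.degrees(np.arctan2(w[1],w[0])).round(1),'lean',np.degrees(np.arcsin(w[2])).round(1))
        q=P[mask(P,c,.07,.027,.033)]
        if len(q)>50: print('   stand',rect(q),q[:,2].mean().round(4))
def plinth(tag):
    d=load(tag);P=cloud(d);g=d['im'].min(-1); q=P[(g>120)&mask(P,(.645,.072),.08,-.005,.015)]
    if len(q)>50: print(tag,'plinth',len(q),rect(q),np.median(q[:,2]).round(4))
E
python3 - <<'E'
from meas import *
from m import cases
for t in ('w1','w2','w3'): sta(t); plates(t); plinth(t)
cases('w1')
E
```

```text
w1 log 0.144 56 (array([447.8, -66.5]), array([7.1, 5.9]), -77.3) [0.1473 0.1487]
w1 log 0.06 1149 (array([461. , -92.5]), array([65.2, 22.5]), -72.3) [0.0649 0.1407]
   normal [ 0.95   0.309 -0.047] yaw 18.0 lean -2.7
   stand (array([ 448.4, -100.5]), array([92.6, 70.1]), -78.3) 0.03
w1 plinth 751 (array([643.9,  69. ]), array([105.4,  72.8]), -1.2) 0.0052
w2 paneltop 1785 (array([ 590.4, -244.1]), array([189.5,  29.2]), 81.1) 0.1262
  face n 4311 ang 81.15 pt 577.2 -241.4
  head 17 [ 0.6073 -0.1976  0.113 ] t -0.1046 -0.0895
  head 2 [ 0.5911 -0.3026  0.113 ] t -0.2045 -0.2039
  knob 624 [ 0.5842 -0.1249  0.0933] 0.12
w2 log 0.144 482 (array([453.3, -96. ]), array([64.2,  6.9]), -78.6) [0.1484 0.1499]
w2 log 0.06 1168 (array([451.8, -96.4]), array([64.2, 11. ]), -78.6) [0.1088 0.1429]
   normal [ 0.977  0.207 -0.046] yaw 12.0 lean -2.6
   stand (array([ 447.9, -100.1]), array([90. , 69.7]), -78.1) 0.0306
w2 gau 0.144 502 (array([ 422.5, -266.2]), array([64.1,  6.4]), 75.7) [0.1482 0.1499]
w2 gau 0.06 1046 (array([ 420.7, -265.9]), array([64.8,  9.3]), 75.2) [0.1096 0.1429]
   norm
[... 964 characters left out ...]
ang 6.2
w1 [342. 227.] n 2174 h 30.6 c 608.5 268.7 size 88 56 ang -14.7
w1 [ 97. 231.] n 1840 h 34.9 c 611.8 -94.6 size 71 51 ang -8.3
w1 [  7. 217.] n 218 h 40.5 c 583.3 -204.9 size 32 2 ang 80.2
w1 [385. 282.] n 489 h 41.0 c 697.1 337.7 size 48 23 ang -73.5
w1 [292. 301.] n 787 h 40.5 c 726.3 192.5 size 52 52 ang -41.7
w1 [358. 345.] n 1395 h 39.8 c 814.0 299.0 size 120 18 ang -82.0
w1 [ 32. 350.] n 1419 h 40.6 c 823.1 -238.5 size 118 21 ang -90.0
w1 [410. 349.] n 416 h 33.1 c 842.1 383.1 size 73 26 ang -22.5
w1 [243. 366.] n 523 h 35.4 c 857.5 108.3 size 61 48 ang -65.9
w1 [390. 369.] n 95 h 41.2 c 864.7 356.0 size 37 1 ang 0.2
w1 [ 12. 392.] n 392 h 35.1 c 919.4 -307.1 size 58 4 ang 89.8
```

step_arm --motion "0.2 -0.2 0.66 0 0 0; 0.2 -0.2 0.66 0 0 0; 0.2 -0.2 0.66 0 0 0; 0 0 0 0 0 0; 0 0 0 0 0 0"

```text
t: 3.9
tcp_pos: [0.6898, -0.2481, 0.2327]
ee_rot: [-0.002, 3.142, 0.001]
wrist_force: [0.9, 0.5, 0.8]
opening: 1.003
gripper_force: 0.0
```

```bash
cat > stud.py <<'E'
from meas import *
def studs(tag):
    d=load(tag);P=cloud(d); yaw=np.radians(-8.85); x=np.array([np.cos(yaw),np.sin(yaw)]); y=np.array([-x[1],x[0]])
    # panel top only
    q=P[mask(P,(.59,-.245),.13,.1255,.135)]; s=q[:,:2]@x; t=q[:,:2]@y
    print(tag,'top n',len(q),'s',np.percentile(s,[1,50,99]).round(4),'t',np.percentile(t,[.5,99.5]).round(4),'z',np.median(q[:,2]).round(4), rect(q))
    q=P[mask(P,(.59,-.245),.11,.03,.12)]; s=q[:,:2]@x; t=q[:,:2]@y
    h,e=np.histogram(s,bins=np.arange(.55,.68,.001)); k=e[h.argmax()]+.0005; f=abs(s-k)<.004; k=np.median(s[f]); print('  face s',k.round(4),f.sum(), 'ang',np.polyfit(t[f],s[f],1)[0].round(4))
    for tc in (-.10,-.20):
        m=(s>k+.012)&(s<k+.03)&(abs(t-tc)<.02)&(q[:,2]>.095); 
        if m.sum()>5: print('  head',m.sum(),'t',np.percentile(t[m],[0,2,98,100]).round(4),'s',np.percentile(s[m],[2,98]).round(4),'z',np.percentile(q[m,2],[2,98]).round(4))
        m=(s>k+.003)&(s<k+.0105)&(abs(t-tc)<.02)&(q[:,2]>.1)
        if m.sum()>5: print('  neck',m.sum(),'t',np.percentile(t[m],[2,50,98]).round(4))
E
python3 - <<'E'
from stud import *
d=shot('wrist','w4'); print(state()['tcp_pos'])
for t in ('w2','w3','w4','top0'): studs(t)
E
```

```text
[ 0.69113518 -0.24841674  0.234231  ]
w2 top n 1341 s [0.6068 0.6125 0.6192] t [-0.2445 -0.0567] z 0.1274 (array([ 582.5, -242.9]), array([189.4,  13.2]), 81.1)
  face s 0.6075 4600 ang -0.0
  head 67 t [-0.1093 -0.109  -0.0922 -0.0918] s [0.6253 0.6341] z [0.1107 0.1198]
w3 top n 3024 s [0.6078 0.6138 0.6196] t [-0.2449 -0.0573] z 0.1275 (array([ 589.4, -244.7]), array([189.8,  24.8]), 81.1)
  face s 0.6196 1791 ang -0.0002
  head 23 t [-0.1098 -0.1096 -0.0922 -0.0921] s [0.6321 0.6357] z [0.1095 0.1198]
  neck 56 t [-0.1042 -0.1012 -0.0978]
  head 32 t [-0.2083 -0.2083 -0.192  -0.1918] s [0.6319 0.6357] z [0.1088 0.1199]
  neck 66 t [-0.2038 -0.1999 -0.1973]
w4 top n 5773 s [0.6079 0.6137 0.6197] t [-0.2447 -0.0578] z 0.1276 (array([ 590.2, -244.9]), array([189.2,  26.5]), 81.2)
  face s 0.6196 1697 ang -0.0003
  head 17 t [-0.1103 -0.1102 -0.0985 -0.0938] s [0.6319 0.6353] z [0.1153 0.1199]
  neck 108 t [-0.1048 -0.102  -0.0981]
  head 21 t [-0.2088 -0.2087 -0.1924 -0.1922] s [0.6319 0.6356] z [0.1158 0.1198]
  neck 113 t [-0.2044 -0.2004 -0.1978]
top0 top n 203 s [0.6101 0.6159 0.6343] t [-0.2417 -0.0558] z 0.1275 (array([ 592.3, -242.8]), array([188.4,  27.6]), 80.1)
  face s 0.6107 378 ang 0.0025
  head 9 t [-0.1065 -0.1058 -0.0937 -0.0933] s [0.625  0.6342] z [0.1118 0.1182]
  head 15 t [-0.206  -0.2052 -0.192  -0.1914] s [0.625  0.6384] z [0.1138 0.1199]
```

```bash
sed -i 's/^    for x,y,z,yaw,mx in wps:/    for x,y,z,yaw,mx,*ln in wps:/; s/^        G=min.*/        G=down(np.radians(yaw))@R.from_rotvec([np.radians(ln[0] if ln else 0),0,0]).as_matrix()/' plan.py
python3 - <<'E'
from plan import *
print(np.degrees(state()['qpos']).round(0))
plan((640,-258,310,60,48),(424.6,-266.8,210,-14.8,48,2.2),(422.4,-266.2,147,-14.8,25,2.2))
E
```

```text
[ -28.   40.   66.    0.   74. -119.]
0.25 -0.05 -0.38 0 0.1 7.5; 0.25 -0.08 -0.38 0 0 7.5; 0.23 -0.11 -0.38 0 0.1 7.6; 0.22 -0.14 -0.38 0 0 7.5
-
0.41 -0.26 0.22 0.2 0.2 8.3; 0.36 -0.31 0.23 0.2 0.2 8.3; 0.31 -0.36 0.23 0.2 0.2 8.3; 0.26 -0.4 0.23 0.2 0.1 8.3; 0.2 -0.43 0.23 0.2 0.2 8.3
0.13 -0.46 0.23 0.2 0.1 8.3; 0.06 -0.47 0.24 0.2 0.2 8.3; 0 -0.47 0.23 0.2 0.1 8.4; -0.07 -0.46 0.24 0.2 0.2 8.3
-
0 0 0.42 0 0 0; 0 0 0.42 0 0 0; 0 0 0.42 0 0 0
-
end [ 422.5 -266.   147.1]
```

step_arm --motion "0.25 -0.05 -0.38 0 0.1 7.5; 0.25 -0.08 -0.38 0 0 7.5; 0.23 -0.11 -0.38 0 0.1 7.6; 0.22 -0.14 -0.38 0 0 7.5" --grip 150

```text
t: 4.35
tcp_pos: [0.6407, -0.2581, 0.312]
ee_rot: [0.819, 3.03, -0.002]
wrist_force: [-0.9, 0.2, 0.1]
opening: 0.416
gripper_force: 0.0
```

step_arm --motion "0.41 -0.26 0.22 0.2 0.2 8.3; 0.36 -0.31 0.23 0.2 0.2 8.3; 0.31 -0.36 0.23 0.2 0.2 8.3; 0.26 -0.4 0.23 0.2 0.1 8.3; 0.2 -0.43 0.23 0.2 0.2 8.3"

```text
t: 4.85
tcp_pos: [0.5206, -0.2633, 0.2552]
ee_rot: [-1.832, -2.532, 0.022]
wrist_force: [-0.8, 0.4, -0.4]
opening: 0.408
gripper_force: 0.0
```

step_arm --motion "0.13 -0.46 0.23 0.2 0.1 8.3; 0.06 -0.47 0.24 0.2 0.2 8.3; 0 -0.47 0.23 0.2 0.1 8.4; -0.07 -0.46 0.24 0.2 0.2 8.3; 0 0 0 0 0 0"

```text
t: 5.35
tcp_pos: [0.4226, -0.2664, 0.2095]
ee_rot: [-2.464, -1.893, 0.039]
wrist_force: [-0.8, -1.0, 0.2]
opening: 0.412
gripper_force: 0.0
```

```bash
python3 - <<'E'
from plan import *
from meas import *
shot('wrist','w5'); s=state(); print(s['tcp_pos'],yaw(),s['opening'])
plates('w5')
plan((422.4,-266.2,147,-14.8,25,2.2))
E
```

```text
[ 0.42454939 -0.26740842  0.21012829] -14.771171931757577 0.41189677567111704
w5 log 0.06 92 (array([ 454.9, -126.8]), array([10. ,  4.8]), -37.9) [0.0714 0.0844]
   stand (array([ 453.2, -121. ]), array([70.1, 49.3]), 11.7) 0.0306
w5 gau 0.144 861 (array([ 423.1, -266.7]), array([64.1,  5.5]), 75.9) [0.1485 0.1496]
w5 gau 0.06 634 (array([ 433.8, -257.8]), array([45.5, 18.9]), 86.2) [0.0644 0.141 ]
   normal [0.25  0.968 0.004] yaw 75.5 lean 0.2
   stand (array([ 418.8, -264.3]), array([89.8, 70.2]), 75.7) 0.0304
0 0 0.42 0 0 0; 0.01 0 0.42 0 0 0; 0 0 0.42 0 0 0
-
end [ 422.3 -266.3  147.2]
```

View pics/w5.png

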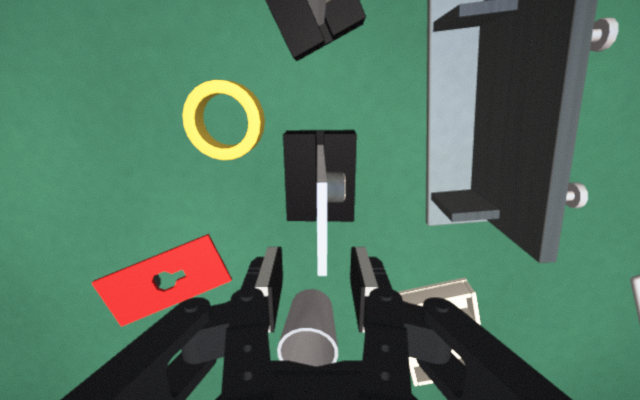

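The plate edge (322,200) with the round gauge beside it stands centred between the jaws; the red look-alike lies at (162,280).

step_arm --motion "0 0 0.42 0 0 0; 0 0 0.42 0 0 0; 0 0 0.42 0 0 0; 0 0 0 0 0 0; 0 0 0 0 0 0"

```text
t: 5.9
tcp_pos: [0.4233, -0.2671, 0.1465]
ee_rot: [-2.463, -1.9, 0.038]
wrist_force: [-0.6, -0.1, 0.6]
opening: 0.414
gripper_force: 0.0
```

step_arm --motion "0 0 0 0 0 0; 0 0 0 0 0 0; 0 0 0 0 0 0; 0 0 0 0 0 0; 0 0 0 0 0 0" --grip 255

```text
t: 6.4
tcp_pos: [0.4228, -0.2673, 0.1467]
ee_rot: [-2.466, -1.898, 0.037]
wrist_force: [0.9, 1.4, 6.8]
opening: 0.055
gripper_force: 59.7
```

step_arm --motion "0 0 -0.2 0 0 0; 0 0 -0.3 0 0 0; 0 0 -0.4 0 0 0; 0 0 -0.5 0 0 0; 0 0 -0.6 0 0 0"

```text
t: 6.9
tcp_pos: [0.4243, -0.2665, 0.2456]
ee_rot: [-2.459, -1.893, 0.04]
wrist_force: [-0.1, -0.4, -1.8]
opening: 0.056
gripper_force: 58.8
```

```bash
python3 - <<'E'
from plan import *
s=state(); print(s['opening'],s['gripper_force'],np.degrees(s['qpos']).round(0))
x=np.array([.98809,-.15385]); y=np.array([.15385,.98809])
f=lambda s,t: s*x+t*y
a=f(665,-101.1); print(a)
plan((470,-240,320,-10,40),(*a,320,-8.85,40))
E
```

```text
0.05628827386593916 58.790372014045715 [-44.  22.  99.  -1.  61. -29.]
[ 641.525615 -202.206149]
0.25 0.23 -0.51 -0.9 -0.1 -1.6; 0.24 0.24 -0.5 -0.9 -0.1 -1.6; 0.24 0.25 -0.5 -0.8 -0.1 -1.6
-
0.27 0.65 0 0 0 -0.2; 0.26 0.65 0 0 0 -0.2; 0.26 0.65 0 0 0 -0.3; 0.26 0.66 0 0 0 -0.2; 0.26 0.65 0 0 0 -0.3
-
end [ 641.4 -202.4  319.9]
```

step_arm --motion "0.25 0.23 -0.51 -0.9 -0.1 -1.6; 0.24 0.24 -0.5 -0.9 -0.1 -1.6; 0.24 0.25 -0.5 -0.8 -0.1 -1.6"

```text
t: 7.2
tcp_pos: [0.4702, -0.2398, 0.3209]
ee_rot: [2.404, 2.018, -0.001]
wrist_force: [0.3, -0.6, -1.9]
opening: 0.063
gripper_force: 58.9
```

step_arm --motion "0.27 0.65 0 0 0 -0.2; 0.26 0.65 0 0 0 -0.2; 0.26 0.65 0 0 0 -0.3; 0.26 0.66 0 0 0 -0.2; 0.26 0.65 0 0 0 -0.3"

```text
t: 7.7
tcp_pos: [0.6426, -0.2024, 0.3198]
ee_rot: [2.384, 2.043, -0.003]
wrist_force: [-0.0, -0.2, -1.7]
opening: 0.057
gripper_force: 58.9
```

step_arm --motion "0 0 0 0 0 0; 0 0 0 0 0 0"

```text
t: 7.9
tcp_pos: [0.6418, -0.2024, 0.3191]
ee_rot: [2.383, 2.045, -0.003]
wrist_force: [-0.0, 0.2, -1.8]
opening: 0.057
gripper_force: 59.4
```

```bash
cat > held.py <<'E'
from plan import *
def held(tag):
    d=shot('wrist',tag); s=state(); P=cloud(d); M=R.from_rotvec(s['ee_rot']).as_matrix()
    Q=(P-np.array(s['tcp_pos']))@M*1e3   # tool coords mm
    print('tcp',np.round(s['tcp_pos'],4),'yaw',yaw(),'tilt',(M[:,2]).round(4),'f',np.round(s['wrist_force'],1))
    g=d['im'].min(-1)
    m=(abs(Q[...,1])<14)&(abs(Q[...,0])<50)&(Q[...,2]>-8)&(Q[...,2]<145)
    q=Q[m]; 
    for z0,z1 in ((-8,1),(1,25),(25,60),(60,100),(100,145)):
        r=q[(q[:,2]>z0)&(q[:,2]<z1)]
        if len(r)>10: print(z0,len(r),'x',np.percentile(r[:,0],[1,99]).round(1),'y',np.percentile(r[:,1],[2,50,98]).round(1),'z',np.percentile(r[:,2],[2,98]).round(1))
    e=q[(q[:,0]>28)&(q[:,0]<36)&(q[:,2]>2)]
    if len(e)>20: print('edge',len(e),'x',np.median(e[:,0]).round(2),'dx/dz',np.polyfit(e[:,2],e[:,0],1)[0].round(4),'y mid',np.median(e[:,1]).round(2),'dy/dz',np.polyfit(e[:,2],e[:,1],1)[0].round(4),'zmax',np.percentile(e[:,2],99).round(1))
    return Q
E
python3 -c "
from held import *
held('w6')"
```

```text
tcp [ 0.6412 -0.2028  0.3194] yaw -8.79075416692012 tilt [-4.0e-04 -2.6e-03 -1.0e+00] f [-0.8 -0.1 -1.3]
-8 2175 x [-30.4  32.5] y [-12.2   0.   12.2] z [-7.1  0.3]
1 1197 x [ 6.2 33. ] y [-13.4  -0.1  13.5] z [ 1.3 22.1]
25 218 x [32.2 33. ] y [-2.6  0.4  3.1] z [25.6 58.8]
60 655 x [-11.1  33. ] y [-2.1  8.3 13.8] z [62.7 96.9]
100 88 x [32.5 33.1] y [-2.5  0.3  3.1] z [100.7 136.7]
edge 695 x 32.63 dx/dz 0.0026 y mid 0.36 dy/dz 0.0016 zmax 135.6
```

View pics/w6.png

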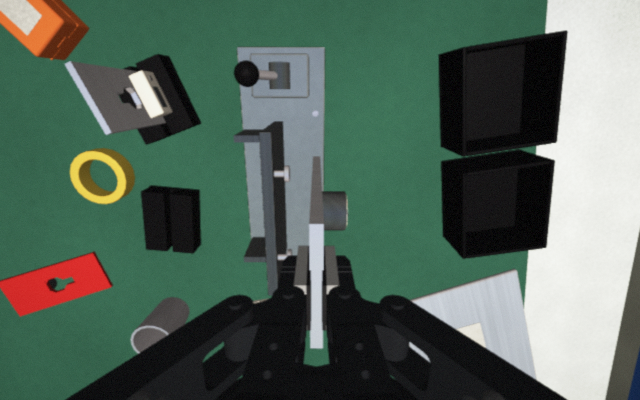

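The gauge plate hangs plumb in the jaws (edge x 32.6 mm) and is in front of the lever-side stud at (283,173). I'll check the stud in this view and plan the hanging.

```bash
cat >> plan.py <<'E'
X=np.array([.98809,-.15385]); Y=np.array([.15385,.98809])
st=lambda s,t,z,mx: (*(s*X+t*Y),z,-8.85,mx)
E
python3 - <<'E'
from stud import *
from plan import *
studs('w6')
p=np.array(state()['tcp_pos'][:2])*1e3; print(p@X,p@Y)
plan(st(650,-101.9,182,40))
E
```

```text
w6 top n 1793 s [0.6088 0.6147 0.6205] t [-0.2417 -0.0568] z 0.1273 (array([ 584.2, -243.2]), array([188.9,  12.3]), 81.1)
  face s 0.6206 1239 ang -0.0027
  head 22 t [-0.1086 -0.1078 -0.0922 -0.0922] s [0.633  0.6366] z [0.109  0.1198]
  neck 50 t [-0.1038 -0.1003 -0.0973]
  head 21 t [-0.2007 -0.2003 -0.1919 -0.1919] s [0.6327 0.6366] z [0.1091 0.1197]
  neck 29 t [-0.2037 -0.1991 -0.1976]
664.7419728433359 -101.71233814581291
0 -0.07 0.69 0 0 0; 0 -0.07 0.69 0 0 0; 0 -0.08 0.68 0 0.1 0; 0 -0.07 0.69 0 0 0.1
-
end [ 626.8 -200.9  181.9]
```

step_arm --motion "0 -0.07 0.69 0 0 0; 0 -0.07 0.69 0 0 0; 0 -0.08 0.68 0 0 0; 0.01 -0.07 0.69 0 0 0; 0 0 0 0 0 0"

```text
t: 8.45
tcp_pos: [0.623, -0.1994, 0.1775]
ee_rot: [-2.38, -2.037, 0.009]
wrist_force: [-1.2, 0.9, -2.2]
opening: 0.057
gripper_force: 59.4
```

```bash
python3 - <<'E'
from stud import *
from held import *
held('w7'); studs('w7')
p=np.array(state()['tcp_pos'][:2])*1e3; print(p@X,p@Y)
plan(st(626,-101.3,182,6))
E
```

```text
tcp [ 0.6256 -0.2004  0.1806] yaw -8.873409536268902 tilt [-4.e-03 -2.e-04 -1.e+00] f [ 0.6 -0.7 -0.8]
-8 930 x [-26.4  32. ] y [-12.8  -2.3  12.2] z [-7.7  1. ]
1 2475 x [-30.  33.] y [-13.   -2.4  12. ] z [ 1.1 22.7]
25 290 x [-4.4 33.2] y [-13.9  -3.9  -0.3] z [25.6 59.6]
60 905 x [-11.   33.3] y [-12.5   5.9  13.6] z [61.9 98.8]
100 94 x [15.2 33.6] y [-6.4 -3.2  9.4] z [100.2 139.1]
edge 745 x 32.86 dx/dz 0.0066 y mid -3.19 dy/dz -0.0054 zmax 137.1
w7 top n 2742 s [0.6085 0.6145 0.6453] t [-0.1446 -0.0566] z 0.1274 (array([ 590.1, -194.2]), array([87.8, 41. ]), 59.1)
  face s 0.6203 1744 ang -0.0091
  head 64 t [-0.1095 -0.109  -0.0923 -0.0922] s [0.6327 0.6364] z [0.1108 0.1198]
  neck 127 t [-0.104  -0.1    -0.0979]
648.9488287404881 -101.80138447007546
0 -0.11 -0.01 -0.1 0 0; 0 -0.12 -0.01 0 0 0; 0 -0.11 0 -0.1 0 0; 0.01 -0.12 -0.01 0 0 0
-
end [ 602.9 -196.4  182.1]
```

step_arm --motion "0.01 -0.11 -0.01 -0.1 0 0; 0 -0.12 -0.01 0 0 0; 0 -0.11 0 -0.1 0 0; 0 -0.12 0 0 0 0; 0 0 0 0 0 0"

```text
t: 9.0
tcp_pos: [0.605, -0.1966, 0.1842]
ee_rot: [2.38, 2.04, 0.003]
wrist_force: [-0.6, 0.4, -1.6]
opening: 0.057
gripper_force: 59.4
```

step_arm --motion "0 0 0 0 0 0; 0 0 0 0 0 0; 0 0 0 0 0 0"

```text
t: 9.3
tcp_pos: [0.6062, -0.1969, 0.1834]
ee_rot: [2.38, 2.04, 0.004]
wrist_force: [0.2, 0.1, -2.1]
opening: 0.054
gripper_force: 59.4
```

```bash
python3 - <<'E'
from stud import *
from held import *
held('w8')
p=np.array(state()['tcp_pos'][:2])*1e3; print(p@X,p@Y)
plan(st(625.8,-101.3,158,5))
E
```

```text
tcp [ 0.6061 -0.1969  0.1833] yaw -8.801926737861955 tilt [ 0.0064 -0.004  -1.    ] f [ 0.2  0.1 -2.2]
-8 2191 x [-30.6  32. ] y [-12.3  -0.1  12.2] z [-7.   0.4]
1 1157 x [ 5.8 32.5] y [-13.4  -0.1  13.4] z [ 1.4 22.1]
25 990 x [-12.1  44.9] y [-13.9 -10.8   5.7] z [27.7 59.6]
60 1022 x [-18.6  45.3] y [-12.9   4.4  13.5] z [60.6 97. ]
100 293 x [-35.4  45.6] y [-13.3  -9.6   2.5] z [100.8 142.6]
edge 855 x 32.17 dx/dz 0.0024 y mid -0.98 dy/dz -0.0238 zmax 138.9
629.2115160989631 -101.33225319437283
0 -0.01 0.08 0.1 0 0; 0 -0.01 0.09 0.1 0 0; 0 -0.01 0.08 0 0 0; 0 -0.01 0.09 0.1 0.1 0; 0 -0.02 0.08 0 0 0
0 -0.01 0.09 0.1 0.1 0
-
end [ 602.8 -196.5  157.8]
```

View pics/w8.png

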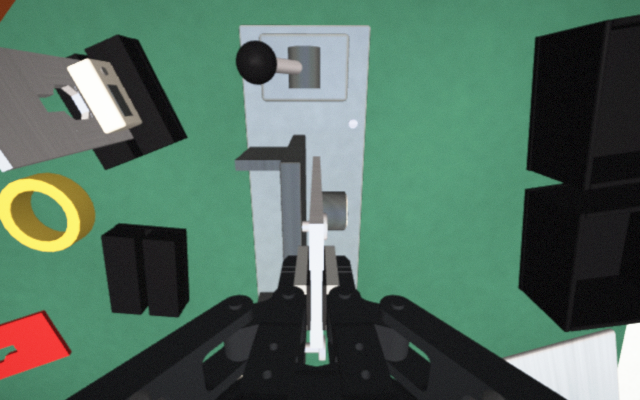

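```bash
python3 - <<'E'
from plan import *
d=load('w8');P=cloud(d)*1e3
for v,u in ((227,306),(227,312),(227,318),(227,325),(205,318),(180,317),(180,312),(180,322),(240,317),(345,310),(352,318),(345,324)):
    p=P[v,u]; print(v,u,(p[:2]@X).round(1),(p[:2]@Y).round(1),p[2].round(1),d['im'][v,u])
im=cv2.resize(d['im'][140:260,260:380],(600,600),interpolation=3);cv2.imwrite('pics/c8.png',im)
E
```

```text
227 306 622.8 -101.1 118.4 [245 237 234]
227 312 627.0 -71.3 184.3 [249 244 241]
227 318 629.5 -70.8 185.3 [248 244 241]
227 325 634.8 -98.8 123.4 [239 236 234]
205 318 629.8 -69.3 163.5 [124 124 129]
180 317 629.7 -69.1 120.7 [123 126 131]
180 312 626.7 -69.4 119.7 [133 134 137]
180 322 635.8 -100.3 10.0 [200 191 179]
240 317 629.1 -76.8 185.1 [249 244 242]
345 310 624.9 -198.3 116.8 [229 227 224]
352 318 632.9 -323.4 -0.3 [193 194 188]
345 324 635.2 -193.9 121.4 [197 196 200]
```

View pics/c8.png

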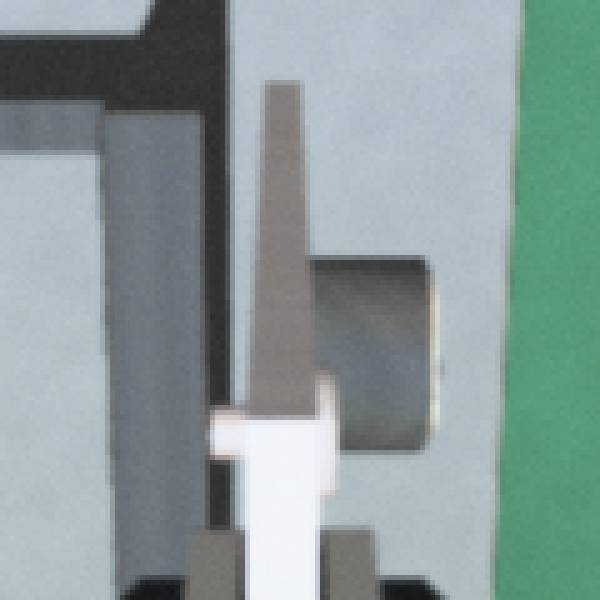

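The crop shows the neck left of the plate and the head right of it, so the stud is through the entry hole. I need about 3.5 mm more towards the panel, then down.

step_arm --motion "0 -0.07 0.02 0.3 0.1 0; 0 0 0 0 0 0; 0 0 0 0 0 0; 0 0 0 0 0 0"

```text
t: 9.75
tcp_pos: [0.6025, -0.1964, 0.1824]
ee_rot: [2.384, 2.043, 0.0]
wrist_force: [0.3, 0.1, -2.4]
opening: 0.059
gripper_force: 59.4
```

```bash
python3 - <<'E'
from plan import *
s=state(); p=np.array(s['tcp_pos'][:2])*1e3; print(p@X,p@Y,s['tcp_pos'][2],R.from_rotvec(s['ee_rot']).as_matrix()[:,2],s['wrist_force'])
plan(st(625.8,-101.3,158,5))
E
```

```text
625.5099107815431 -101.32682515269855 0.1823563161506573 [ 0.0014312  -0.00144847 -0.99999793] [ 0.34955008  0.08270591 -2.41139419]
0 0 0.1 0 0 0; 0 0 0.1 0 0 0; 0 0 0.1 0 0 0; 0 0 0.09 0 0 0; 0 0 0.1 0.1 0.1 0
-
end [ 602.5 -196.4  157.9]
```

step_arm --motion "0 0 0.1 0 0 0; 0 0 0.1 0 0 0; 0 0 0.1 0 0 0; 0 0 0.1 0 0 0; 0 0 0 0 0 0"

```text
t: 10.25
tcp_pos: [0.6023, -0.1963, 0.1616]
ee_rot: [2.385, 2.044, -0.0]
wrist_force: [-1.1, -0.5, -1.5]
opening: 0.058
gripper_force: 59.5
```

step_arm --motion "0 0 0.05 0 0 0; 0 0 0 0 0 0; 0 0 0.04 0 0 0; 0 0 0 0 0 0; 0 0 0 0 0 0"

```text
t: 10.75
tcp_pos: [0.6027, -0.1964, 0.1607]
ee_rot: [2.383, 2.042, 0.001]
wrist_force: [-3.5, 1.3, 12.5]
opening: 0.058
gripper_force: 61.8
```

Contact at the seat height (12 N, TCP 160.7). Release and rise.

step_arm --motion "0 0 0 0 0 0; 0 0 0 0 0 0; 0 0 0 0 0 0; 0 0 0 0 0 0" --grip 180

```text
t: 11.15
tcp_pos: [0.6024, -0.1964, 0.1575]
ee_rot: [2.384, 2.043, -0.0]
wrist_force: [-0.3, 0.0, 0.0]
opening: 0.291
gripper_force: 0.0
```

step_arm --motion "0 0 -0.3 0 0 0; 0 0 -0.6 0 0 0; 0 0 -0.9 0 0 0; 0 0 -0.9 0 0 0; 0 0 0 0 0 0"

```text
t: 11.65
tcp_pos: [0.6061, -0.198, 0.3018]
ee_rot: [2.372, 2.033, 0.01]
wrist_force: [0.5, 0.2, 0.5]
opening: 0.294
gripper_force: 0.0
```

```bash
python3 - <<'E'
from plan import *
from meas import *
d=shot('wrist','w9'); P=cloud(d); q=P[mask(P,(.6035,-.197),.045,.13,.2)]; print('plate top',len(q),rect(q),np.percentile(q[:,2],[50,98,100]).round(4))
s=state(); print(np.round(s['tcp_pos'],4),np.degrees(s['qpos']).round(0))
a=d['im']; cv2.imwrite('pics/w9.png',a)
# logger: top at 453.3,-96, lean 2.6 yaw 11.6
plan((500,-150,300,0,45),(456.3,-95.4,210,11.6,45,2.6),(453.2,-96,147,11.6,25,2.6))
E
```

```text
plate top 541 (array([ 601. , -195.5]), array([64.3, 11.3]), 81.0) [0.1627 0.1642 0.1649]
[ 0.6044 -0.1972  0.2982] [-28.  28.  78.  -0.  73. -19.]
0.2 -0.74 -0.02 0.2 0.1 -2.9; 0.24 -0.72 -0.02 0.2 0.1 -2.9; 0.28 -0.71 -0.01 0.2 0.1 -3
-
0.37 -0.29 0.6 0.9 -0.1 -3.9; 0.38 -0.26 0.6 0.9 -0.1 -3.8; 0.4 -0.22 0.61 0.8 -0.1 -3.9
-
0 0 0.42 0 0 0; 0 0 0.42 0 0 0; 0 -0.01 0.42 0 0 0
-
end [453.  -96.2 146.8]
```

View pics/w9.png

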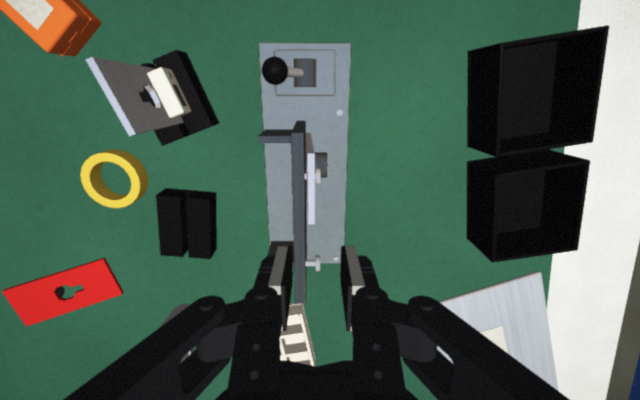

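The gauge plate hangs at (310,185) with its top at 162.7 mm, seated. Now the logger plate.

step_arm --motion "0.2 -0.74 -0.02 0.2 0.1 -2.9; 0.24 -0.72 -0.02 0.2 0.1 -2.9; 0.28 -0.71 -0.01 0.2 0.1 -3" --grip 150

```text
t: 12.0
tcp_pos: [0.496, -0.1482, 0.2945]
ee_rot: [-2.211, -2.215, 0.006]
wrist_force: [-0.4, 0.4, 0.2]
opening: 0.412
gripper_force: 0.0
```

step_arm --motion "0.37 -0.29 0.6 0.9 -0.1 -3.9; 0.38 -0.26 0.6 0.9 -0.1 -3.8; 0.4 -0.22 0.61 0.8 -0.1 -3.9; 0 0 0 0 0 0; 0 0 0 0 0 0"

```text
t: 12.5
tcp_pos: [0.4534, -0.094, 0.2059]
ee_rot: [-1.961, -2.404, 0.059]
wrist_force: [0.2, -0.9, 0.7]
opening: 0.411
gripper_force: 0.0
```

```bash
python3 - <<'E'
from plan import *
from meas import *
shot('wrist','w10'); s=state(); print(s['tcp_pos'],yaw(),R.from_rotvec(s['ee_rot']).as_matrix()[:,2])
plates('w10')
plan((453.2,-96,147,11.6,25,2.6))
E
```

```text
[ 0.45472378 -0.09487706  0.20676712] 11.566362924213909 [-0.05132899 -0.00607386 -0.99866333]
w10 log 0.144 950 (array([454.2, -96.4]), array([64.5,  6. ]), -78.2) [0.1484 0.1496]
w10 log 0.06 1223 (array([462. , -90.1]), array([58.8, 21.7]), -69.9) [0.0645 0.139 ]
   normal [ 0.195 -0.981 -0.001] yaw -78.7 lean -0.1
   stand (array([ 448.9, -100.4]), array([90., 70.]), -78.3) 0.0304
   stand (array([ 437.9, -268.4]), array([90.7, 31.4]), 75.8) 0.0301
-0.01 0.01 0.4 -0.1 -0.1 0; 0 0.01 0.4 -0.1 -0.1 0; -0.01 0.01 0.4 -0.2 -0.1 0
-
end [453.4 -96.  146.8]
```

step_arm --motion "-0.01 0.01 0.4 -0.1 -0.1 0; 0 0.02 0.4 -0.1 -0.1 0; -0.01 0.02 0.4 -0.2 -0.1 0; 0 0 0 0 0 0; 0 0 0 0 0 0"

```text
t: 13.05
tcp_pos: [0.4544, -0.096, 0.147]
ee_rot: [-1.969, -2.412, 0.054]
wrist_force: [0.2, 1.2, 0.5]
opening: 0.41
gripper_force: 0.0
```

step_arm --motion "0 0 0 0 0 0; 0 0 0 0 0 0; 0 0 0 0 0 0; 0 0 0 0 0 0; 0 0 0 0 0 0" --grip 255

```text
t: 13.55
tcp_pos: [0.454, -0.0954, 0.1474]
ee_rot: [-1.968, -2.414, 0.054]
wrist_force: [0.3, 0.8, 5.5]
opening: 0.057
gripper_force: 59.6
```

step_arm --motion "0 0 -0.2 0 0 0; 0 0 -0.3 0 0 0; 0 0 -0.4 0 0 0; 0 0 -0.5 0 0 0; 0 0 -0.6 0 0 0"

```text
t: 14.05
tcp_pos: [0.4564, -0.0934, 0.2467]
ee_rot: [-1.964, -2.409, 0.056]
wrist_force: [0.2, -0.9, -2.3]
opening: 0.057
gripper_force: 58.7
```

```bash
python3 - <<'E'
from plan import *
s=state(); print(s['opening'],s['gripper_force'])
plan((480,-150,345,0,40),st(660,-201.5,345,40))
E
```

```text
0.05739354059569474 58.66987645626068
-0.4 0.05 -0.66 -0.9 0 3.9; -0.39 0.08 -0.66 -0.9 0.1 3.9; -0.39 0.12 -0.65 -1 0.1 3.8
-
-0.5 0.47 0 0 0 1.5; -0.49 0.48 0 0 0 1.5; -0.48 0.5 0 0 0 1.5; -0.46 0.51 0 0 0 1.5; -0.45 0.52 0 0 0 1.4
-0.44 0.53 -0.01 0 0 1.5
-
end [ 621.1 -300.5  345.2]
```

step_arm --motion "-0.4 0.05 -0.66 -0.9 0 3.9; -0.39 0.08 -0.66 -0.9 0.1 3.9; -0.39 0.12 -0.65 -1 0.1 3.8"

```text
t: 14.35
tcp_pos: [0.4803, -0.1502, 0.346]
ee_rot: [2.222, 2.218, 0.003]
wrist_force: [1.0, -0.3, -2.1]
opening: 0.058
gripper_force: 58.7
```

step_arm --motion "-0.5 0.47 0 0 0 1.5; -0.49 0.48 0 0 0 1.5; -0.48 0.5 0 0 0 1.5; -0.46 0.51 0 0 0 1.5; -0.45 0.52 0 0 0 1.4"

```text
t: 14.85
tcp_pos: [0.5986, -0.2762, 0.3446]
ee_rot: [2.361, 2.072, 0.002]
wrist_force: [0.1, -0.5, -2.0]
opening: 0.054
gripper_force: 58.7
```

step_arm --motion "-0.44 0.53 -0.01 0 0 1.5; 0 0 0 0 0 0; 0 0 0 0 0 0; 0 0 0 0 0 0"

```text
t: 15.25
tcp_pos: [0.621, -0.2999, 0.345]
ee_rot: [-2.386, -2.043, -0.002]
wrist_force: [-0.0, 0.2, -1.8]
opening: 0.055
gripper_force: 59.3
```

```bash
python3 - <<'E'
from stud import *
from held import *
held('w11'); studs('w11')
p=np.array(state()['tcp_pos'][:2])*1e3; print(p@X,p@Y)
plan(st(652,-201.5,183,40))
E
```

```text
tcp [ 0.6211 -0.2998  0.3454] yaw -8.849325494706553 tilt [ 1.7e-03  6.0e-04 -1.0e+00] f [-0.1 -0.3 -1.5]
-8 2136 x [-32.2  30.3] y [-12.1  -0.2  12.2] z [-7.2  0.6]
1 1206 x [ 5.7 31. ] y [-13.4  -0.2  13.4] z [ 1.2 22.1]
25 228 x [30.1 31.1] y [-3.3 -0.7  2.5] z [25.3 59.3]
60 1107 x [-21.1  31. ] y [-2.5  8.3 13.7] z [64.4 97.3]
100 137 x [23.4 31.2] y [-3.1  0.9 13.1] z [100.7 139.2]
edge 717 x 30.67 dx/dz 0.0041 y mid -0.63 dy/dz 0.0003 zmax 137.5
w11 top n 2108 s [0.6086 0.6146 0.6292] t [-0.2442 -0.0568] z 0.1275 (array([ 591.7, -244.8]), array([188.9,  27.9]), 81.1)
  face s 0.6205 626 ang -0.0018
  head 25 t [-0.1093 -0.1093 -0.093  -0.093 ] s [0.6328 0.6365] z [0.1117 0.1199]
  neck 49 t [-0.1192 -0.0997 -0.0809]
  head 24 t [-0.2087 -0.2087 -0.1921 -0.1921] s [0.6333 0.6365] z [0.111  0.1197]
  neck 36 t [-0.2034 -0.2003 -0.1975]
659.8538857449441 -200.6762563474878
0 -0.03 0.65 0 0 0; 0 -0.03 0.65 0 0 0; -0.01 -0.03 0.65 0 0 0; 0 -0.04 0.65 0 0 0; -0.01 -0.03 0.65 0.1 0 0
-
end [ 613.4 -299.5  182.8]
```

step_arm --motion "0.01 -0.03 0.65 0 0 0; 0 -0.03 0.65 0 0 0; 0.01 -0.03 0.65 0 0 0; 0 -0.04 0.65 0 0 0; 0.01 -0.03 0.65 0 0 0"

```text
t: 15.8
tcp_pos: [0.6143, -0.2974, 0.1826]
ee_rot: [2.384, 2.042, 0.003]
wrist_force: [0.4, 0.5, -2.7]
opening: 0.06
gripper_force: 59.3
```

step_arm --motion "0 0 0 0 0 0; 0 0 0 0 0 0; 0 0 0 0 0 0; 0 0 0 0 0 0"

```text
t: 16.2
tcp_pos: [0.6161, -0.2991, 0.1856]
ee_rot: [2.381, 2.038, 0.005]
wrist_force: [0.1, -1.1, -2.0]
opening: 0.059
gripper_force: 59.3
```

```bash
python3 - <<'E'
from stud import *
from held import *
held('w12'); studs('w12')
p=np.array(state()['tcp_pos'][:2])*1e3; print(p@X,p@Y)
plan(st(626.5,-199.4,182.5,6))
E
```

```text
tcp [ 0.6158 -0.299   0.1852] yaw -8.87964968400828 tilt [ 0.0065 -0.003  -1.    ] f [-0.3  0.1 -1.9]
-8 2163 x [-32.3  30.5] y [-12.4  -0.2  12.4] z [-7.   0.6]
1 1142 x [ 5.7 31. ] y [-13.5  -0.1  13.4] z [ 1.5 22.2]
25 226 x [30.2 31.1] y [-2.9 -0.2  2.8] z [25.4 59.3]
60 1063 x [-20.6  31. ] y [-2.1  8.5 13.8] z [64.8 96.7]
100 132 x [23.5 31.2] y [-2.6  1.5 13.3] z [100.4 138.1]
edge 707 x 30.66 dx/dz 0.0029 y mid -0.2 dy/dz 0.0017 zmax 136.3
w12 top n 5588 s [0.6084 0.6138 0.6323] t [-0.2448 -0.0763] z 0.1276 (array([ 600.6, -256. ]), array([170.5,  49.6]), 81.3)
  face s 0.6203 2320 ang -0.0008
  head 82 t [-0.1105 -0.1105 -0.0928 -0.0927] s [0.6325 0.6363] z [0.1102 0.1199]
  neck 246 t [-0.119  -0.0989 -0.0807]
  head 60 t [-0.209  -0.2078 -0.1924 -0.1924] s [0.6325 0.6363] z [0.1117 0.1197]
  neck 120 t [-0.2036 -0.1998 -0.1976]
654.5100576309359 -200.7021519024484
0.01 -0.11 0.01 0.1 0 0; 0 -0.11 0.01 0.1 0 0; 0.01 -0.11 0.01 0.1 0 0; 0 -0.12 0.01 0 0.1 0; 0.01 -0.11 0.01 0.1 0 0
-
end [ 588.4 -293.2  182.6]
```

step_arm --motion "0.01 -0.11 0.01 0.1 0 0; 0 -0.11 0.01 0.1 0 0; 0.01 -0.11 0.01 0.1 0 0; 0 -0.12 0.01 0 0.1 0; 0 -0.11 0.01 0.1 0 0"

```text
t: 16.75
tcp_pos: [0.5865, -0.293, 0.1802]
ee_rot: [-2.384, -2.039, 0.002]
wrist_force: [-0.3, -0.0, -2.3]
opening: 0.061
gripper_force: 59.3
```

step_arm --motion "0 0 0 0 0 0; 0 0 0 0 0 0; 0 0 0 0 0 0; 0 0 0 0 0 0"

```text
t: 17.15
tcp_pos: [0.5875, -0.2931, 0.1803]
ee_rot: [-2.384, -2.04, 0.002]
wrist_force: [-0.5, -0.1, -2.0]
opening: 0.061
gripper_force: 59.3
```

```bash
python3 - <<'E'
from held import *
held('w13')
d=load('w13');P=cloud(d)*1e3;s=P[...,:2]@X;t=P[...,:2]@Y
for nm,a,b in (('behind',620.8,623.0),('front',631,638)):
    m=(s>a)&(s<b)&(abs(t+200.5)<11)&(abs(P[...,2]-115)<12); print(nm,m.sum(),np.percentile(t[m],[2,98]) if m.any() else '')
p=np.array(state()['tcp_pos'][:2])*1e3; print(p@X,p@Y)
plan(st(626.2,-199.4,162.5,5))
E
```

```text
tcp [ 0.5875 -0.2931  0.1802] yaw -8.879532267468715 tilt [-0.0036  0.0022 -1.    ] f [ 0.6  0.3 -2.7]
-8 2152 x [-32.2  30.5] y [-12.4  -0.1  12.3] z [-7.   0.5]
1 1175 x [ 5.7 30.9] y [-13.5  -0.1  13.4] z [ 1.4 22.5]
25 1850 x [-8.9 49.4] y [-13.8  -8.3  10. ] z [30.  58.8]
60 1053 x [-20.6  46.8] y [-5.1  6.9 13.8] z [60.9 98.4]
100 241 x [ 5.1 48.5] y [-4.9 -2.1 12.6] z [100.4 143.9]
edge 958 x 30.73 dx/dz 0.0056 y mid -1.28 dy/dz -0.0086 zmax 139.5
behind 0 
front 236 [-207.61279855 -192.58166213]
625.56784030389 -199.21375425279197
0 0 0.09 -0.1 0 0; 0 0 0.09 0 0 0; 0 0.01 0.09 -0.1 0 0; 0 0 0.08 0 -0.1 0
-
end [ 587.9 -293.1  162.7]
```

Stud head (236 px, t −207.6…−192.6) is in front of the plate. Slide down.

step_arm --motion "0 0.01 0.09 -0.1 0 0; 0 0 0.09 0 0 0; 0 0.01 0.09 -0.1 0 0; 0 0 0.08 0 0 0; 0 0 0 0 0 0"

```text
t: 17.7
tcp_pos: [0.5881, -0.2931, 0.1622]
ee_rot: [-2.385, -2.041, -0.001]
wrist_force: [-0.0, 0.0, -0.8]
opening: 0.062
gripper_force: 59.5
```

step_arm --motion "0 0 0.05 0 0 0; 0 0 0 0 0 0; 0 0 0.04 0 0 0; 0 0 0 0 0 0; 0 0 0 0 0 0"

```text
t: 18.2
tcp_pos: [0.5884, -0.2933, 0.1615]
ee_rot: [2.387, 2.043, 0.002]
wrist_force: [-3.0, 3.1, 11.5]
opening: 0.056
gripper_force: 61.7
```

step_arm --motion "0 0 0 0 0 0; 0 0 0 0 0 0; 0 0 0 0 0 0; 0 0 0 0 0 0" --grip 180

```text
t: 18.6
tcp_pos: [0.5882, -0.2932, 0.1579]
ee_rot: [-2.386, -2.041, -0.001]
wrist_force: [0.6, 0.1, 0.0]
opening: 0.297
gripper_force: 0.0
```

step_arm --motion "0 0 -0.3 0 0 0; 0 0 -0.6 0 0 0; 0 0 -0.9 0 0 0; 0 0 -0.9 0 0 0; 0 0 0 0 0 0"

```text
t: 19.1
tcp_pos: [0.5918, -0.2958, 0.3026]
ee_rot: [2.375, 2.033, 0.008]
wrist_force: [0.5, -0.2, 0.2]
opening: 0.296
gripper_force: 0.0
```

```bash
python3 - <<'E'
from plan import *
from meas import *
d=shot('wrist','w14'); P=cloud(d)
for c in ((.603,-.197),(.588,-.293)):
    q=P[mask(P,c,.045,.135,.2)]; print('plate top',len(q),rect(q),np.percentile(q[:,2],[50,98]).round(4))
s=state(); print(np.round(s['tcp_pos'],4),np.degrees(s['qpos']).round(0))
# case A look pose
plan((500,-20,340,40,45),(480,70,250,93.3,45))
E
```

```text
plate top 720 (array([ 603.5, -196.2]), array([63.8,  5.9]), 80.9) [0.1629 0.1644]
plate top 592 (array([ 589.7, -293.7]), array([63.9,  6.6]), 80.7) [0.1626 0.1641]
[ 0.5902 -0.2947  0.2989] [-36.  30.  74.   0.  75. -27.]
0.74 -0.37 -0.12 0.1 0.1 -7; 0.78 -0.28 -0.12 0.1 0 -7; 0.8 -0.19 -0.12 0 0.1 -7; 0.82 -0.09 -0.12 0.1 0 -7; 0.83 0.01 -0.12 0 0.1 -7
0.82 0.11 -0.12 0.1 0 -6.9; 0.79 0.22 -0.12 0 0.1 -7
-
0.23 0.12 0.26 0 0 -7.6; 0.22 0.15 0.26 0 0 -7.6; 0.19 0.18 0.26 0 0 -7.6; 0.17 0.2 0.26 0 0 -7.6; 0.14 0.22 0.25 0 0 -7.6
0.11 0.24 0.26 0 0 -7.6; 0.08 0.26 0.25 0 0 -7.7
-
end [479.9  70.2 250.1]
```

Both plate tops stand at 162.6 and 162.9 mm, so both are seated. Now the cases.

step_arm --motion "0.74 -0.37 -0.12 0.1 0.1 -7; 0.78 -0.28 -0.12 0.1 0 -7; 0.8 -0.19 -0.12 0 0.1 -7; 0.82 -0.09 -0.12 0.1 0 -7; 0.83 0.01 -0.12 0 0.1 -7" --grip 0

```text
t: 19.65
tcp_pos: [0.5225, -0.0955, 0.3234]
ee_rot: [-1.65, -2.66, -0.003]
wrist_force: [0.1, 0.2, -0.3]
opening: 0.996
gripper_force: 0.0
```

step_arm --motion "0.82 0.11 -0.12 0.1 0 -6.9; 0.79 0.22 -0.12 0 0.1 -7; 0.23 0.12 0.26 0 0 -7.6; 0.22 0.15 0.26 0 0 -7.6; 0.19 0.18 0.26 0 0 -7.6"

```text
t: 20.15
tcp_pos: [0.4887, 0.0209, 0.2972]
ee_rot: [-0.726, -3.044, -0.007]
wrist_force: [-0.1, -0.3, -0.6]
opening: 1.001
gripper_force: 0.0
```

step_arm --motion "0.17 0.2 0.26 0 0 -7.6; 0.14 0.22 0.25 0 0 -7.6; 0.11 0.24 0.26 0 0 -7.6; 0.08 0.26 0.25 0 0 -7.7; 0 0 0 0 0 0"

```text
t: 20.65
tcp_pos: [0.4749, 0.0731, 0.2455]
ee_rot: [0.093, -3.125, -0.013]
wrist_force: [-0.9, 1.1, -0.1]
opening: 1.001
gripper_force: 0.0
```

step_arm --motion "0 0 0 0 0 0; 0 0 0 0 0 0"

```text
t: 20.85
tcp_pos: [0.4781, 0.0713, 0.2481]
ee_rot: [0.087, -3.133, -0.011]
wrist_force: [-0.5, 0.5, -0.1]
opening: 1.003
gripper_force: 0.0
```

```bash
sed -i "s/^        print(tag,c\[i\]/        if not(abs(a-88)<5 and abs(b-56)<6): continue\n        print(tag,c[i]/" m.py
python3 - <<'E'
from plan import *
from meas import *
from m import cases
shot('wrist','w15'); s=state(); print(s['tcp_pos'],yaw())
cases('w15'); plinth('w15')
E
```

```text
[0.4781854  0.07122223 0.24821079] 93.19229800646723
w15 [552. 123.] n 4895 h 30.8 c 413.0 323.4 size 88 57 ang 0.6
w15 [432. 147.] n 5022 h 45.6 c 443.9 194.8 size 87 56 ang 22.3
w15 [301. 169.] n 4300 h 45.5 c 474.6 56.5 size 87 56 ang 3.6
w15 [572. 260.] n 3400 h 30.8 c 574.8 398.0 size 88 57 ang 13.6
w15 plinth 1139 (array([644.4,  70.3]), array([106.8,  70.4]), -0.9) 0.0054
```

View pics/w15.png

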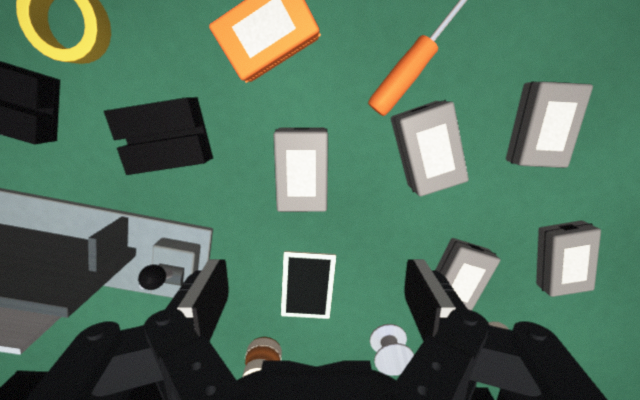

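The view shows case A at (301,169), the plinth's white frame at (308,286), case B at (432,147) and the orange look-alike at (265,30). I'll measure the plinth by rays.

```bash
cat > pl.py <<'E'
from meas import *
def plin(tag):
    d=load(tag); g=d['im'].min(-1); P=cloud(d); m=((g>130)&mask(P,(.644,.071),.075,-.01,.02)).astype(np.uint8)
    m=cv2.morphologyEx(m,cv2.MORPH_CLOSE,np.ones((3,3)))
    c=max(cv2.findContours(m,cv2.RETR_EXTERNAL,cv2.CHAIN_APPROX_NONE)[0],key=cv2.contourArea)
    w=np.array([ray(d,u,v,.005) for u,v in c[:,0]]); print(tag,'plinth',rect(w))
E
python3 - <<'E'
from pl import *
from plan import *
for t in ('w2','w3','w15','top0'): plin(t)
plan((474.8,56.5,95,93.5,45),(474.6,56.5,32,93.5,32))
E
```

```text
w2 plinth (array([642.5,  70.4]), array([102.4,  70.1]), -0.9)
w3 plinth (array([642.1,  70.4]), array([100.7,  69. ]), -1.0)
w15 plinth (array([642. ,  70.1]), array([102.5,  69.3]), -1.1)
top0 plinth (array([644.4,  71.9]), array([99.7, 70.8]), -0.4)
0.02 -0.08 0.77 0.1 -0.1 -0.1; 0.02 -0.08 0.76 0.1 -0.1 -0.1; 0.02 -0.07 0.77 0.1 -0.1 -0.1; 0.01 -0.07 0.76 0.1 -0.1 0
-
0 0 0.63 0 0 0; 0.01 0 0.63 0 0 0
-
end [474.4  56.7  32.2]
```

step_arm --motion "0.02 -0.08 0.77 0.1 -0.1 -0.1; 0.02 -0.08 0.76 0.1 -0.1 -0.1; 0.02 -0.07 0.77 0.1 -0.1 -0.1; 0.01 -0.07 0.76 0.1 -0.1 0; 0 0 0 0 0 0"

```text
t: 21.4
tcp_pos: [0.4716, 0.0567, 0.0911]
ee_rot: [0.095, -3.13, -0.003]
wrist_force: [-0.5, -0.1, -0.7]
opening: 1.0
gripper_force: 0.0
```

step_arm --motion "0 0 0.63 0 0 0; 0.01 0 0.6 0 0 0; 0 0 0 0 0 0; 0 0 0 0 0 0"

```text
t: 21.8
tcp_pos: [0.4745, 0.0571, 0.0345]
ee_rot: [-0.098, 3.14, 0.0]
wrist_force: [0.7, -0.5, 0.6]
opening: 1.002
gripper_force: 0.0
```

step_arm --motion "0 0 0 0 0 0; 0 0 0 0 0 0; 0 0 0 0 0 0; 0 0 0 0 0 0; 0 0 0 0 0 0" --grip 255

```text
t: 22.3
tcp_pos: [0.4747, 0.0572, 0.0352]
ee_rot: [-0.099, 3.137, -0.0]
wrist_force: [-0.8, 0.2, 8.1]
opening: 0.649
gripper_force: 64.5
```

```bash
python3 - <<'E'
from plan import *
s=state(); print(s['tcp_pos'],s['opening'],yaw(),s['wrist_force'],R.from_rotvec(s['ee_rot']).as_matrix()[:,2])
z=s['tcp_pos'][2]*1e3
plan((476,56,130,91,40),(642.2,70.3,110,89,40),(642.2,70.3,z+6,89,20))
E
```

```text
[0.47469587 0.05724355 0.03517866] 0.648759821158751 93.60598143619109 [-0.7820978   0.23778039  8.11786142] [ 2.64730460e-03  1.30558156e-05 -9.99996496e-01]
-0.01 -0.01 -0.63 0 0.1 0.9; -0.01 -0.01 -0.63 0 0 0.9; -0.01 -0.01 -0.64 0 0.1 0.8
-
-0.67 0.05 0.08 0 0 0.4; -0.66 0.05 0.08 0 0 0.4; -0.66 0.05 0.08 0 0 0.4; -0.67 0.06 0.08 0 0 0.4; -0.66 0.07 0.08 0 0 0.4
-
0 0 0.34 0 0 0; 0 0 0.35 0 0 0; 0 0 0.34 0 0 0; 0 0 0.35 0 0 0
-
end [642.   70.4  41. ]
```

step_arm --motion "-0.01 -0.01 -0.63 0 0.1 0.9; -0.01 -0.01 -0.63 0 0 0.9; -0.01 -0.01 -0.64 0 0.1 0.8"

```text
t: 22.6
tcp_pos: [0.4749, 0.0559, 0.1299]
ee_rot: [0.027, -3.137, -0.001]
wrist_force: [-0.3, -0.6, -1.5]
opening: 0.646
gripper_force: 64.2
```

step_arm --motion "-0.67 0.05 0.08 0 0 0.4; -0.66 0.05 0.08 0 0 0.4; -0.66 0.05 0.08 0 0 0.4; -0.67 0.06 0.08 0 0 0.4; -0.66 0.07 0.08 0 0 0.4"

```text
t: 23.1
tcp_pos: [0.6422, 0.0707, 0.1083]
ee_rot: [-0.028, -3.137, -0.0]
wrist_force: [0.7, -0.1, -0.9]
opening: 0.645
gripper_force: 64.6
```

step_arm --motion "0 0 0 0 0 0; 0 0 0 0 0 0; 0 0 0 0 0 0"

```text
t: 23.4
tcp_pos: [0.6395, 0.0706, 0.1075]
ee_rot: [-0.027, -3.134, -0.001]
wrist_force: [-0.3, 0.2, -0.9]
opening: 0.647
gripper_force: 64.5
```

```bash
python3 - <<'E'
from plan import *
s=state(); print(s['tcp_pos'],s['opening'],yaw(),s['wrist_force'],R.from_rotvec(s['ee_rot']).as_matrix()[:,2])
plan((642.2,70.3,41.5,89,20))
E
```

```text
[0.63946184 0.07064644 0.10746767] 0.6465292647113021 89.02192662670709 [-0.25273909  0.17324315 -0.944688  ] [-6.98547951e-03  4.04814208e-04 -9.99975519e-01]
-0.02 0 0.33 0 -0.1 0; -0.01 0 0.33 0 -0.1 0; -0.02 0 0.33 0 -0.1 0; -0.01 -0.01 0.33 0 -0.1 0
-
end [642.2  70.1  41.5]
```

step_arm --motion "-0.02 0 0.33 0 -0.1 0; -0.01 0 0.33 0 -0.1 0; -0.02 0 0.33 0 -0.1 0; -0.01 -0.01 0.25 0 -0.1 0; 0 0 0 0 0 0"

```text
t: 23.9
tcp_pos: [0.642, 0.0699, 0.0433]
ee_rot: [-0.027, -3.139, -0.001]
wrist_force: [-0.7, 0.2, -2.6]
opening: 0.649
gripper_force: 64.5
```

step_arm --motion "0 0 0 0 0 0; 0 0 0 0 0 0"

```text
t: 24.1
tcp_pos: [0.6446, 0.0699, 0.046]
ee_rot: [0.027, 3.138, 0.0]
wrist_force: [0.3, -0.4, -1.8]
opening: 0.648
gripper_force: 64.5
```

```bash
python3 - <<'E'
from plan import *
s=state(); print(s['tcp_pos'],s['opening'],yaw(),s['wrist_force'],R.from_rotvec(s['ee_rot']).as_matrix()[:,2])
plan((642.2,70.3,40.5,89,20))
E
```

```text
[0.64457407 0.06989363 0.04602738] 0.6480936117144475 89.00954955027542 [ 0.31028763 -0.39964601 -1.81499519] [ 3.65244561e-03  1.22057818e-04 -9.99993322e-01]
0.05 0.01 0.11 0 0.2 0
-
end [642.1  70.4  40.5]
```

step_arm --motion "0.05 0.01 0.08 0 0.2 0; 0 0 0 0 0 0; 0 0 0 0 0 0; 0 0 0 0 0 0"

```text
t: 24.5
tcp_pos: [0.6416, 0.0705, 0.0415]
ee_rot: [-0.027, -3.141, -0.0]
wrist_force: [-0.5, 1.0, -1.7]
opening: 0.646
gripper_force: 64.5
```

```bash
python3 - <<'E'
from plan import *
s=state(); print(s['tcp_pos'],s['opening'],yaw(),s['wrist_force'],R.from_rotvec(s['ee_rot']).as_matrix()[:,2])
E
```

```text
[0.64161243 0.07054355 0.0415052 ] 0.6456332614985945 89.01705929852257 [-0.54783901  1.04696816 -1.71826636] [-8.85764807e-04  2.21133455e-04 -9.99999583e-01]
```

Good position; lower the last 1.5 mm, release and back up, then look.

step_arm --motion "-0.01 0 0.03 0 0 0; 0 0 0 0 0 0; 0 0 0 0 0 0"

```text
t: 24.8
tcp_pos: [0.6422, 0.0705, 0.0403]
ee_rot: [-0.027, -3.141, -0.0]
wrist_force: [-2.1, 0.9, 3.5]
opening: 0.644
gripper_force: 64.9
```

step_arm --motion "0 0 0 0 0 0; 0 0 0 0 0 0; 0 0 0 0 0 0; 0 0 0 0 0 0" --grip 0

```text
t: 25.2
tcp_pos: [0.642, 0.0705, 0.0397]
ee_rot: [-0.027, -3.14, -0.0]
wrist_force: [0.0, -0.6, -0.2]
opening: 0.999
gripper_force: 0.0
```

step_arm --motion "0 0 -0.5 0 0 0; 0.2 0.3 -0.9 0 0 0; 0.5 0.5 -0.7 0 0 0; 0.6 0.6 -0.5 0 0 0; 0 0 0 0 0 0"

```text
t: 25.7
tcp_pos: [0.5759, 0.145, 0.1735]
ee_rot: [0.021, 3.141, 0.003]
wrist_force: [0.6, -0.6, -0.8]
opening: 0.999
gripper_force: 0.0
```

step_arm --motion "0 0 0 0 0 0; 0 0 0 0 0 0"

```text
t: 25.9
tcp_pos: [0.5788, 0.1411, 0.1694]
ee_rot: [-0.027, -3.14, 0.0]
wrist_force: [0.7, -0.4, -1.0]
opening: 1.0
gripper_force: 0.0
```

```bash
cat > col.py <<'E'
from meas import *
def col(tag,h,quiet=False):
    """column top face at height h: colour/height mask then outline"""
    P=cloud(load(tag)); q=P[mask(P,(.642,.070),.07,h-.006,h+.006)]; print(tag,'col',len(q),rect(q),np.median(q[:,2]).round(4) if len(q) else '')
E
python3 - <<'E'
from plan import *
from col import *
from m import cases
shot('wrist','w16'); s=state(); print(s['tcp_pos'],yaw())
col('w16',.05); cases('w16')
plan((470,150,150,105,45),(444.2,195,110,112.3,40),(444.2,195,34,112.3,30))
E
```

```text
[0.5788455  0.1407607  0.16895471] 88.96042211006011
w16 col 4705 (array([641.9,  70.8]), array([87.6, 56. ]), -1.2) 0.0505
w16 [605. 182.] n 6638 h 30.8 c 576.2 395.2 size 89 52 ang 14.3
w16 [456. 218.] n 6070 h 30.7 c 608.5 267.6 size 88 57 ang -14.7
w16 [244. 257.] n 5722 h 50.3 c 641.9 71.0 size 88 56 ang -1.2
0.73 0.05 0.13 0 0 -5.3; 0.72 0.11 0.13 0 -0.1 -5.4; 0.7 0.19 0.12 0 0 -5.3
-
0.13 0.5 0.4 0 0 -3.7; 0.1 0.51 0.4 0 0 -3.6
-
0 0 0.51 0 0 0; 0 0 0.51 0 0 0; 0 0 0.5 0 0 0
-
end [444.3 195.3  34.1]
```

Case A sits at (641.9, 70.8, −1.2°) against the plinth's (642.2, 70.3, −1.0°), top at 50 mm. Next is thick case B.

step_arm --motion "0.73 0.05 0.13 0 0 -5.3; 0.72 0.11 0.13 0 -0.1 -5.4; 0.7 0.19 0.12 0 0 -5.3; 0.13 0.5 0.4 0 0 -3.7; 0.1 0.51 0.4 0 0 -3.6"

```text
t: 26.45
tcp_pos: [0.4438, 0.1953, 0.11]
ee_rot: [-0.607, 3.082, 0.0]
wrist_force: [1.3, -0.4, -0.6]
opening: 1.001
gripper_force: 0.0
```

step_arm --motion "0 0 0.3 0 0 0; 0 0 0 0 0 0; 0 0 0 0 0 0"

```text
t: 26.75
tcp_pos: [0.4445, 0.1954, 0.0953]
ee_rot: [0.606, -3.082, -0.0]
wrist_force: [-0.6, 0.3, -0.3]
opening: 0.996
gripper_force: 0.0
```

```bash
python3 - <<'E'
from plan import *
from m import cases
shot('wrist','w17'); s=state(); print(s['tcp_pos'],yaw())
cases('w17')
plan((444.0,194.8,34,112.3,25))
E
```

```text
[0.44492439 0.19537845 0.09585561] 112.23102600267379
w17 [316. 227.] n 13081 h 45.6 c 443.9 194.9 size 88 56 ang 22.4
w17 [511. 247.] n 10837 h 30.7 c 412.6 323.3 size 88 58 ang 0.3
0.01 0 0.41 0 0 0; 0.01 0 0.41 0 0 0; 0 0 0.42 0 0.1 -0.1
-
end [444.  195.   33.9]
```

step_arm --motion "0.01 0 0.41 0 0 0; 0.01 0 0.41 0 0 0; 0 0 0.42 0 0.1 -0.1; 0 0 0 0 0 0; 0 0 0 0 0 0"

```text
t: 27.3
tcp_pos: [0.4437, 0.1953, 0.0344]
ee_rot: [0.609, -3.081, -0.0]
wrist_force: [-0.3, -0.3, 0.4]
opening: 1.001
gripper_force: 0.0
```

step_arm --motion "0 0 0 0 0 0; 0 0 0 0 0 0; 0 0 0 0 0 0; 0 0 0 0 0 0; 0 0 0 0 0 0" --grip 255

```text
t: 27.8
tcp_pos: [0.4438, 0.1957, 0.0353]
ee_rot: [-0.61, 3.08, -0.0]
wrist_force: [-0.8, -1.1, 5.3]
opening: 0.645
gripper_force: 64.8
```

```bash
python3 - <<'E'
from plan import *
s=state(); print(s['tcp_pos'],s['opening'],yaw(),s['wrist_force'])
plan((460,188,150,105,40),(642,70.6,140,89,40))
E
```

```text
[0.44380043 0.19568186 0.03534262] 0.6449024099652374 112.41548992457622 [-0.78809502 -1.11182452  5.32201202]
-0.08 -0.09 -0.76 0 0 2.5; -0.09 -0.08 -0.77 0 0 2.5; -0.09 -0.09 -0.76 0 0.1 2.4
-
-0.48 -0.53 0.03 0 0 2.7; -0.51 -0.51 0.03 0 0 2.7; -0.53 -0.49 0.03 0 0 2.7; -0.56 -0.46 0.04 0 0 2.6; -0.57 -0.44 0.03 0 0 2.7
-0.6 -0.41 0.04 0 0 2.6
-
end [642.1  70.4 139.9]
```

step_arm --motion "-0.08 -0.09 -0.76 0 0 2.5; -0.09 -0.08 -0.77 0 0 2.5; -0.09 -0.09 -0.76 0 0.1 2.4"

```text
t: 28.1
tcp_pos: [0.4592, 0.1877, 0.1499]
ee_rot: [0.408, -3.111, 0.001]
wrist_force: [0.7, -0.1, -2.1]
opening: 0.644
gripper_force: 64.6
```

step_arm --motion "-0.48 -0.53 0.03 0 0 2.7; -0.51 -0.51 0.03 0 0 2.7; -0.53 -0.49 0.03 0 0 2.7; -0.56 -0.46 0.04 0 0 2.6; -0.57 -0.44 0.03 0 0 2.7"

```text
t: 28.6
tcp_pos: [0.6116, 0.0892, 0.1404]
ee_rot: [0.041, -3.138, 0.001]
wrist_force: [1.0, 1.0, -2.0]
opening: 0.645
gripper_force: 64.9
```

step_arm --motion "-0.6 -0.41 0.04 0 0 2.6; 0 0 0 0 0 0; 0 0 0 0 0 0; 0 0 0 0 0 0; 0 0 0 0 0 0"

```text
t: 29.1
tcp_pos: [0.6401, 0.0712, 0.138]
ee_rot: [-0.025, -3.137, 0.001]
wrist_force: [0.3, 0.7, -2.5]
opening: 0.647
gripper_force: 64.8
```

```bash
python3 - <<'E'
from plan import *
s=state(); print(s['tcp_pos'],s['opening'],yaw(),s['wrist_force'])
plan((642,70.6,90,88.9,20))
E
```

```text
[0.6401325  0.07120221 0.13804984] 0.6468295849899797 89.07907235342147 [ 0.30547885  0.71122662 -2.51655302]
-0.01 0 0.32 0 -0.1 0.1; -0.02 -0.01 0.32 0 -0.1 0; -0.01 0 0.32 0 -0.1 0.1
-
end [642.   70.6  90. ]
```

step_arm --motion "0 0 0.32 0 0 0.1; 0 -0.01 0.32 0 0 0; 0 0 0.32 0 0 0.1; 0 0 0 0 0 0; 0 0 0 0 0 0"

```text
t: 29.6
tcp_pos: [0.6408, 0.0699, 0.0892]
ee_rot: [-0.032, -3.137, 0.001]
wrist_force: [-0.1, 0.4, -2.2]
opening: 0.647
gripper_force: 64.7
```

step_arm --motion "0 0 0 0 0 0; 0 0 0 0 0 0"

```text
t: 29.8
tcp_pos: [0.642, 0.0698, 0.0908]
ee_rot: [-0.033, -3.14, 0.001]
wrist_force: [-0.1, 0.7, -2.4]
opening: 0.645
gripper_force: 64.7
```

```bash
python3 - <<'E'
from plan import *
s=state(); print(s['tcp_pos'],s['opening'],yaw(),s['wrist_force'],R.from_rotvec(s['ee_rot']).as_matrix()[:,2])
plan((642,70.6,86,88.9,20))
E
```

```text
[0.64197765 0.06975594 0.09080121] 0.6454085421276928 88.81268800934085 [-0.12969511  0.74493316 -2.35466514] [-1.31801773e-03 -8.06538944e-04 -9.99998806e-01]
0 0.02 0.1 0 -0.1 -0.1
-
end [642.   70.8  85.8]
```

step_arm --motion "0 0.02 0.1 0 0 -0.1; 0 0 0 0 0 0; 0 0 0 0 0 0; 0 0 0.02 0 0 0; 0 0 0 0 0 0"

```text
t: 30.3
tcp_pos: [0.642, 0.0708, 0.0854]
ee_rot: [-0.03, -3.14, 0.001]
wrist_force: [-0.4, -0.1, 5.1]
opening: 0.646
gripper_force: 65.8
```

step_arm --motion "0 0 0 0 0 0; 0 0 0 0 0 0; 0 0 0 0 0 0; 0 0 0 0 0 0" --grip 0

```text
t: 30.7
tcp_pos: [0.6412, 0.0708, 0.0838]
ee_rot: [-0.03, -3.138, 0.001]
wrist_force: [0.1, 0.6, -1.2]
opening: 0.999
gripper_force: 0.0
```

step_arm --motion "0 0 -0.5 0 0 0; 0.2 0.3 -0.9 0 0 0; 0.5 0.6 -0.6 0 0 0; 0.6 0.7 -0.2 0 0 0; 0.6 0.7 0 0 0 0"

```text
t: 31.2
tcp_pos: [0.5495, 0.1886, 0.1966]
ee_rot: [0.032, 3.139, 0.0]
wrist_force: [0.6, 0.5, -0.8]
opening: 0.999
gripper_force: 0.0
```

step_arm --motion "0 0 0 0 0 0; 0 0 0 0 0 0"

```text
t: 31.4
tcp_pos: [0.5482, 0.1886, 0.1944]
ee_rot: [-0.026, -3.139, 0.002]
wrist_force: [-0.3, -0.4, -0.6]
opening: 1.002
gripper_force: 0.0
```

```bash
python3 - <<'E'
from plan import *
from col import *
from m import cases
shot('wrist','w18'); s=state(); print(s['tcp_pos'],yaw())
col('w18',.095); cases('w18')
plan((600,268,140,75.3,45),(608.5,268,95,75.3,45))
E
```

```text
[0.54919172 0.18775503 0.19428927] 88.96498570935556
w18 col 1775 (array([640.6,  71. ]), array([87.7, 54.8]), 1.1) 0.0952
w18 [530. 205.] n 5498 h 30.8 c 576.0 398.0 size 89 57 ang 13.7
w18 [395. 236.] n 4508 h 30.6 c 608.6 267.6 size 88 56 ang -14.8
-0.33 0.54 0.36 0 0 4.6; -0.29 0.57 0.36 0 -0.1 4.5; -0.23 0.58 0.36 -0.1 0 4.6
-
-0.08 0.02 0.45 0 0 0; -0.09 0.03 0.45 0 0 0
-
end [608.6 268.1  95.1]
```

step_arm --motion "-0.33 0.54 0.36 0 0 4.6; -0.29 0.57 0.36 0 -0.1 4.5; -0.23 0.58 0.36 -0.1 0 4.6; -0.08 0.02 0.45 0 0 0; -0.09 0.03 0.45 0 0 0"

```text
t: 31.95
tcp_pos: [0.6103, 0.2676, 0.0935]
ee_rot: [0.405, 3.115, 0.001]
wrist_force: [0.8, -0.4, -1.0]
opening: 0.999
gripper_force: 0.0
```

step_arm --motion "0 0 0 0 0 0; 0 0 0 0 0 0; 0 0 0 0 0 0"

```text
t: 32.25
tcp_pos: [0.6094, 0.2674, 0.0961]
ee_rot: [0.406, 3.114, 0.002]
wrist_force: [1.0, -0.6, -0.1]
opening: 1.002
gripper_force: 0.0
```

```bash
python3 - <<'E'
from plan import *
from col import *
from m import cases
shot('wrist','w19'); shot('top','t1'); s=state(); print(s['tcp_pos'],yaw())
col('w19',.095); col('t1',.095);cases('w19'); cases('t1')
plan((608.6,267.7,28,75.2,25))
E
```

```text
[0.6092222  0.26779293 0.09657888] 75.17930907684521
w19 col 741 (array([624.3,  96.6]), array([29.5,  8.6]), -2.3) 0.0924
t1 col 575 (array([646. ,  72.8]), array([88.5, 54.8]), -0.9) 0.0951
w19 [515. 117.] n 15932 h 30.7 c 576.0 398.0 size 88 57 ang 13.3
w19 [317. 220.] n 10878 h 30.6 c 609.0 268.0 size 88 56 ang -14.6
0 0 0.46 0 0 0; 0.01 0 0.46 0.1 0 0; 0 -0.01 0.45 0 0.1 0
-
end [608.7 267.5  28.1]
```

step_arm --motion "0 0 0.46 0 0 0; 0.01 0 0.46 0.1 0 0; 0 0 0.45 0 0.1 0; 0 0 0 0 0 0; 0 0 0 0 0 0"

```text
t: 32.85
tcp_pos: [0.6081, 0.2682, 0.0274]
ee_rot: [-0.404, -3.113, 0.001]
wrist_force: [-0.1, -0.1, -0.6]
opening: 1.001
gripper_force: 0.0
```

step_arm --motion "0 0 0 0 0 0; 0 0 0 0 0 0; 0 0 0 0 0 0; 0 0 0 0 0 0; 0 0 0 0 0 0" --grip 255

```text
t: 33.35
tcp_pos: [0.6091, 0.2685, 0.0285]
ee_rot: [0.404, 3.115, 0.001]
wrist_force: [0.5, -0.6, 6.5]
opening: 0.641
gripper_force: 66.2
```

```bash
python3 - <<'E'
from plan import *
s=state(); print(s['tcp_pos'],s['opening'],yaw(),s['wrist_force'])
plan((612,255,170,80,45),(642,70.6,165,88.9,40))
E
```

```text
[0.60905802 0.26849258 0.02854674] 0.640665554459062 75.21773102532622 [ 0.45979774 -0.56236898  6.51328307]
-0.03 -0.06 -0.71 0 0 -1.2; -0.03 -0.06 -0.71 0 0 -1.2; -0.03 -0.06 -0.7 0 0 -1.2; -0.03 -0.07 -0.71 0 0 -1.2
-
-0.25 -0.71 0.02 0 0 -1.8; -0.22 -0.71 0.02 0 0 -1.8; -0.2 -0.72 0.02 0 0 -1.8; -0.18 -0.72 0.02 0 0 -1.7; -0.16 -0.73 0.02 0 0 -1.8
-
end [642.2  70.7 165. ]
```

step_arm --motion "-0.03 -0.06 -0.71 0 0 -1.2; -0.03 -0.06 -0.71 0 0 -1.2; -0.03 -0.06 -0.7 0 0 -1.2; -0.03 -0.07 -0.71 0 0 -1.2"

```text
t: 33.75
tcp_pos: [0.6107, 0.2545, 0.1692]
ee_rot: [-0.272, -3.126, 0.002]
wrist_force: [1.0, 0.4, -1.3]
opening: 0.646
gripper_force: 65.2
```

step_arm --motion "-0.25 -0.71 0.02 0 0 -1.8; -0.22 -0.71 0.02 0 0 -1.8; -0.2 -0.72 0.02 0 0 -1.8; -0.18 -0.72 0.02 0 0 -1.7; -0.16 -0.73 0.02 0 0 -1.8"

```text
t: 34.25
tcp_pos: [0.641, 0.0692, 0.1631]
ee_rot: [-0.028, -3.138, 0.001]
wrist_force: [0.4, -0.2, -0.6]
opening: 0.64
gripper_force: 65.3
```

step_arm --motion "0 0 0 0 0 0; 0 0 0.3 0 0 0; 0 0 0.4 0 0 0; 0 0 0 0 0 0; 0 0 0 0 0 0"

```text
t: 34.75
tcp_pos: [0.6403, 0.0718, 0.1271]
ee_rot: [-0.027, -3.136, 0.0]
wrist_force: [0.7, 0.6, -1.7]
opening: 0.643
gripper_force: 65.4
```

step_arm --motion "0 0 0 0 0 0; 0 0 0 0 0 0"

```text
t: 34.95
tcp_pos: [0.6416, 0.0711, 0.1287]
ee_rot: [-0.029, -3.14, 0.001]
wrist_force: [-0.1, 0.4, -1.8]
opening: 0.642
gripper_force: 65.3
```

```bash
python3 - <<'E'
from plan import *
s=state(); print(s['tcp_pos'],s['opening'],yaw(),s['wrist_force'],R.from_rotvec(s['ee_rot']).as_matrix()[:,2])
plan((642,70.8,124,88.9,20))
E
```

```text
[0.64155641 0.07110174 0.12874054] 0.6424056556242446 88.95879499245696 [-0.08061022  0.44387229 -1.79078107] [-1.76507988e-03 -4.87040640e-04 -9.99998324e-01]
-0.01 -0.01 0.09 0 -0.1 0.1
-
end [642.   70.6 124.2]
```

step_arm --motion "0 0 0.09 0 0 0; 0 0 0 0 0 0; 0 0 0 0 0 0; 0 0 0.03 0 0 0; 0 0 0 0 0 0"

```text
t: 35.45
tcp_pos: [0.6413, 0.0705, 0.1235]
ee_rot: [-0.03, -3.139, 0.001]
wrist_force: [-2.0, 0.3, 6.2]
opening: 0.641
gripper_force: 66.2
```

step_arm --motion "0 0 0 0 0 0; 0 0 0 0 0 0; 0 0 0 0 0 0; 0 0 0 0 0 0" --grip 0

```text
t: 35.85
tcp_pos: [0.6412, 0.0704, 0.1218]
ee_rot: [-0.03, -3.138, 0.001]
wrist_force: [-0.1, 1.3, -0.2]
opening: 1.005
gripper_force: 0.0
```

step_arm --motion "0 0 -0.5 0 0 0; 0 0.1 -0.9 0 0 0; 0.6 0.7 -0.1 0 0 0; 0.7 0.7 0 0 0 0; 0.7 0.7 0 0 0 0"

```text
t: 36.35
tcp_pos: [0.5429, 0.1831, 0.1978]
ee_rot: [-0.032, -3.14, 0.0]
wrist_force: [0.3, 0.8, -0.2]
opening: 1.002
gripper_force: 0.0
```

step_arm --motion "0.7 0.7 0 0 0 0; 0.4 0.7 0.5 0 0 0; 0 0 0 0 0 0; 0 0 0 0 0 0; 0 0 0 0 0 0"

```text
t: 36.85
tcp_pos: [0.491, 0.253, 0.1727]
ee_rot: [-0.031, -3.14, 0.001]
wrist_force: [0.2, -0.2, -0.5]
opening: 1.003
gripper_force: 0.0
```

```bash
python3 - <<'E'
from plan import *
from col import *
from m import cases
shot('wrist','w20');shot('top','t2'); s=state(); print(s['tcp_pos'],yaw())
col('t2',.125); col('w20',.125); cases('w20'); cases('t2')
plan((412.8,323.4,85,90.4,45))
E
```

```text
[0.49133899 0.25255827 0.17286313] 88.80689997748513
t2 col 632 (array([644.2,  72. ]), array([87.4, 56.4]), -0.6) 0.1248
w20 col 170 (array([600.5,  47.4]), array([16.,  7.]), -43.0) 0.1239
w20 [402.  94.] n 8169 h 30.6 c 413.3 324.1 size 88 56 ang 0.4
w20 [469. 263.] n 4341 h 30.7 c 575.2 398.0 size 89 56 ang 13.8
0.4 0.35 0.44 0 0 -0.4; 0.4 0.35 0.44 0 0 -0.4; 0.39 0.35 0.44 0 0 -0.4; 0.39 0.35 0.44 0 -0.1 -0.4
-
end [413.  323.4  84.9]
```

The column stands at 125 mm and square. Next is case E, which the last view places at (413, 324).

step_arm --motion "0.4 0.35 0.44 0 0 -0.4; 0.4 0.36 0.44 0 0 -0.4; 0.39 0.35 0.44 0 0 -0.4; 0.39 0.36 0.44 0 -0.1 -0.4; 0 0 0.3 0 0 0"

```text
t: 37.45
tcp_pos: [0.4091, 0.3254, 0.0685]
ee_rot: [0.016, -3.138, 0.002]
wrist_force: [-0.3, 0.1, -0.2]
opening: 1.001
gripper_force: 0.0
```

step_arm --motion "0 0 0 0 0 0; 0 0 0 0 0 0; 0 0 0 0 0 0"

```text
t: 37.75
tcp_pos: [0.413, 0.3248, 0.0706]
ee_rot: [-0.011, 3.14, 0.001]
wrist_force: [-0.3, 0.9, -0.4]
opening: 0.996
gripper_force: 0.0
```

```bash
python3 - <<'E'
from plan import *
from m import cases
shot('wrist','w21'); s=state(); print(s['tcp_pos'],yaw())
cases('w21')
plan((413.1,323.8,28,90.4,25))
E
```

```text
[0.41281613 0.32486552 0.07061737] 90.42125139350071
w21 [315. 237.] n 13862 h 30.6 c 413.1 323.9 size 88 56 ang 0.5
0 -0.01 0.43 0 0 0; 0 -0.01 0.42 0 0.1 0
-
end [412.9 323.9  28.1]
```

step_arm --motion "0 -0.01 0.43 0 0 0; 0 -0.01 0.42 0 0.1 0; 0 0 0 0 0 0; 0 0 0 0 0 0; 0 0 0 0 0 0"

```text
t: 38.3
tcp_pos: [0.412, 0.3243, 0.0282]
ee_rot: [0.014, -3.141, -0.001]
wrist_force: [0.6, -0.3, -0.7]
opening: 1.003
gripper_force: 0.0
```

step_arm --motion "0 0 0 0 0 0; 0 0 0 0 0 0; 0 0 0 0 0 0; 0 0 0 0 0 0; 0 0 0 0 0 0" --grip 255

```text
t: 38.8
tcp_pos: [0.4116, 0.3243, 0.0281]
ee_rot: [0.014, -3.14, -0.0]
wrist_force: [-0.6, -0.3, 5.3]
opening: 0.642
gripper_force: 65.1
```

```bash
python3 - <<'E'
from plan import *
s=state(); print(s['tcp_pos'],s['opening'],yaw(),s['wrist_force'])
plan((430,310,190,90.4,45),(642,70.6,195,88.9,40),(642,70.6,159,88.9,25))
E
```

```text
[0.41158555 0.32427878 0.02812027] 0.6420832286365138 90.51662802588224 [-0.58351643 -0.30421452  5.25285198]
-0.09 -0.07 -0.81 0 0 0; -0.09 -0.07 -0.81 0 0 0; -0.09 -0.07 -0.81 0 0 0.1; -0.09 -0.08 -0.81 0 -0.1 0
-
-0.53 -0.6 -0.01 0 0 0.2; -0.53 -0.6 -0.01 0 0 0.2; -0.53 -0.6 -0.01 0 0 0.2; -0.53 -0.6 -0.01 0 0 0.2; -0.53 -0.59 -0.01 0 0 0.2
-0.54 -0.59 -0.02 0 0 0.2; -0.54 -0.59 -0.01 0 0 0.2; -0.53 -0.59 -0.02 0 0 0.1
-
0 0 0.36 0 0 0; 0 -0.01 0.36 0 0 0
-
end [641.8  70.4 159.1]
```

step_arm --motion "-0.09 -0.07 -0.81 0 0 0; -0.09 -0.07 -0.81 0 0 0; -0.09 -0.07 -0.81 0 0 0.1; -0.09 -0.08 -0.81 0 -0.1 0"

```text
t: 39.2
tcp_pos: [0.4293, 0.3095, 0.1906]
ee_rot: [0.011, -3.14, 0.001]
wrist_force: [0.7, -0.1, -1.6]
opening: 0.647
gripper_force: 64.2
```

step_arm --motion "-0.53 -0.6 -0.01 0 0 0.2; -0.53 -0.6 -0.01 0 0 0.2; -0.53 -0.6 -0.01 0 0 0.2; -0.53 -0.6 -0.01 0 0 0.2; -0.53 -0.59 -0.01 0 0 0.2"

```text
t: 39.7
tcp_pos: [0.5627, 0.159, 0.1916]
ee_rot: [-0.016, -3.14, 0.001]
wrist_force: [0.9, 0.7, -2.0]
opening: 0.644
gripper_force: 64.4
```

step_arm --motion "-0.54 -0.59 -0.02 0 0 0.2; -0.54 -0.59 -0.01 0 0 0.2; -0.5 -0.59 -0.02 0 0 0.1; 0 0 0 0 0 0; 0 0 0 0 0 0"

```text
t: 40.2
tcp_pos: [0.6396, 0.07, 0.1934]
ee_rot: [-0.033, -3.139, -0.0]
wrist_force: [-0.2, 0.3, -2.4]
opening: 0.642
gripper_force: 64.3
```

step_arm --motion "0 0 0.36 0 0 0; 0 0 0.36 0 0 0; 0 0 0 0 0 0; 0 0 0 0 0 0; 0 0 0 0 0 0"

```text
t: 40.7
tcp_pos: [0.6401, 0.0715, 0.1589]
ee_rot: [0.028, 3.141, -0.001]
wrist_force: [-0.2, -0.4, -1.7]
opening: 0.644
gripper_force: 64.3
```

```bash
python3 - <<'E'
from plan import *
s=state(); print(s['tcp_pos'],s['opening'],yaw(),s['wrist_force'],R.from_rotvec(s['ee_rot']).as_matrix()[:,2])
plan((640.5,70.8,154,88.9,20))
E
```

```text
[0.64014986 0.07147665 0.15890963] 0.6443152198732123 88.96939706512946 [-0.19515621 -0.36161099 -1.67304099] [ 2.05688426e-04 -4.34229333e-04 -9.99999885e-01]
-0.01 -0.01 0.1 0 0 0.1
-
end [640.6  71.  153.9]
```

step_arm --motion "0 -0.01 0.09 0 0 0; 0 0 0 0 0 0; 0 0 0.02 0 0 0; 0 0 0.02 0 0 0; 0 0 0 0 0 0"

```text
t: 41.2
tcp_pos: [0.6401, 0.0702, 0.1532]
ee_rot: [-0.03, -3.141, 0.001]
wrist_force: [-2.5, 0.6, 6.9]
opening: 0.64
gripper_force: 65.4
```

step_arm --motion "0 0 0 0 0 0; 0 0 0 0 0 0; 0 0 0 0 0 0; 0 0 0 0 0 0" --grip 0

```text
t: 41.6
tcp_pos: [0.64, 0.0702, 0.1512]
ee_rot: [-0.03, -3.14, 0.001]
wrist_force: [0.4, -0.3, -0.9]
opening: 1.001
gripper_force: 0.0
```

step_arm --motion "0 0 -0.5 0 0 0; 0 0.1 -0.9 0 0 0; 0.3 0.8 -0.1 0 0 0; 0.3 0.9 0 0 0 0; 0.3 0.9 0 0 0 0"

```text
t: 42.1
tcp_pos: [0.5976, 0.207, 0.2271]
ee_rot: [0.033, 3.141, -0.0]
wrist_force: [1.1, -0.5, 0.4]
opening: 0.999
gripper_force: 0.0
```

step_arm --motion "0.2 0.9 0 0 0 0; 0.2 0.9 0.3 0 0 0; 0 0.8 0.5 0 0 0; 0 0 0 0 0 0; 0 0 0 0 0 0"

```text
t: 42.6
tcp_pos: [0.5792, 0.337, 0.1851]
ee_rot: [-0.026, -3.138, 0.003]
wrist_force: [0.7, -0.2, -0.2]
opening: 1.002
gripper_force: 0.0
```

```bash
python3 - <<'E'
from plan import *
from col import *
from m import cases
shot('wrist','w22');shot('top','t3'); s=state(); print(s['tcp_pos'],yaw())
col('t3',.155); cases('w22'); cases('t3')
plan((575.4,398,85,103.6,45))
E
```

```text
[0.58063377 0.33545245 0.18674758] 88.86759292424024
t3 col 662 (array([645. ,  71.8]), array([86.7, 55. ]), -0.3) 0.1547
w22 [383. 180.] n 5744 h 30.6 c 575.6 398.6 size 88 56 ang 13.8
0.04 0.42 0.68 0 0 -4.9; 0.01 0.42 0.68 0 0 -4.9; -0.03 0.41 0.67 0 0 -4.9
-
end [575.5 397.8  85.2]
```

step_arm --motion "0.04 0.42 0.68 0 0 -4.9; 0.01 0.42 0.68 0 0 -4.9; -0.03 0.41 0.67 0 0 -4.9; 0 0 0.2 0 0 0; 0 0 0 0 0 0"

```text
t: 43.2
tcp_pos: [0.5746, 0.3969, 0.0737]
ee_rot: [0.368, -3.116, 0.003]
wrist_force: [-0.3, 0.1, -0.2]
opening: 1.003
gripper_force: 0.0
```

step_arm --motion "0 0 0 0 0 0; 0 0 0 0 0 0; 0 0 0 0 0 0"

```text
t: 43.5
tcp_pos: [0.5763, 0.3984, 0.077]
ee_rot: [-0.37, 3.118, 0.001]
wrist_force: [0.4, -0.0, -0.0]
opening: 0.999
gripper_force: 0.0
```

```bash
python3 - <<'E'
from plan import *
from m import cases
shot('wrist','w23'); s=state(); print(s['tcp_pos'],yaw())
cases('w23')
plan((575.6,398.4,28,103.7,25))
E
```

```text
[0.57597273 0.39847515 0.076697  ] 103.5451572419208
w23 [316. 232.] n 12967 h 30.6 c 575.6 398.1 size 88 56 ang 13.8
0 0 0.49 0 0 -0.1; 0.01 0 0.48 0 0.1 -0.1
-
end [575.6 398.4  28.2]
```

step_arm --motion "0 0 0.49 0 0 -0.1; 0.01 0 0.48 0 0.1 -0.1; 0 0 0 0 0 0; 0 0 0 0 0 0; 0 0 0 0 0 0"

```text
t: 44.05
tcp_pos: [0.5754, 0.3991, 0.028]
ee_rot: [0.378, -3.119, -0.001]
wrist_force: [0.1, 0.1, -0.7]
opening: 1.001
gripper_force: 0.0
```

step_arm --motion "0 0 0 0 0 0; 0 0 0 0 0 0; 0 0 0 0 0 0; 0 0 0 0 0 0; 0 0 0 0 0 0" --grip 255

```text
t: 44.55
tcp_pos: [0.5752, 0.3991, 0.0278]
ee_rot: [0.378, -3.118, -0.0]
wrist_force: [-0.9, -0.2, 5.7]
opening: 0.644
gripper_force: 66.1
```

```bash
python3 - <<'E'
from plan import *
s=state(); print(s['tcp_pos'],s['opening'],yaw(),s['wrist_force'])
d=np.array([575.6,398.2])-np.array(s['tcp_pos'][:2])*1e3; print('case-x offset',d@[np.cos(np.radians(13.8)),np.sin(np.radians(13.8))])
plan((580,390,215,100,48),(642,70.6,225,88.9,40),(642,70.6,189,88.9,25))
E
```

```text
[0.57516135 0.39908822 0.02782897] 0.6443817668720017 103.81252304419255 [-0.90848048 -0.19920841  5.72127768]
case-x offset 0.21411997198901825
-0.01 -0.05 -0.94 0 0 1; -0.01 -0.05 -0.93 0 0 0.9; -0.02 -0.05 -0.94 0 0 1; -0.01 -0.05 -0.93 0 0 0.9
-
-0.01 -0.72 -0.02 0 0 1.2; -0.03 -0.72 -0.02 0 0 1.2; -0.04 -0.72 -0.02 0 0 1.2; -0.06 -0.72 -0.02 0 0 1.3; -0.07 -0.72 -0.03 0 0 1.2
-0.09 -0.72 -0.02 0 0 1.3; -0.11 -0.72 -0.03 0 0 1.2; -0.12 -0.71 -0.02 0 0 1.3; -0.14 -0.71 -0.03 0 0 1.2
-
0 0 0.36 0 0 0; 0 0 0.36 0 0 0
-
end [642.1  70.6 189.2]
```

step_arm --motion "-0.01 -0.05 -0.94 0 0 1; -0.01 -0.05 -0.93 0 0 0.9; -0.02 -0.05 -0.94 0 0 1; -0.01 -0.05 -0.93 0 0 0.9"

```text
t: 44.95
tcp_pos: [0.5789, 0.3892, 0.2143]
ee_rot: [0.273, -3.125, 0.002]
wrist_force: [-0.1, 0.6, -1.8]
opening: 0.643
gripper_force: 65.3
```

step_arm --motion "-0.01 -0.72 -0.02 0 0 1.2; -0.03 -0.72 -0.02 0 0 1.2; -0.04 -0.72 -0.02 0 0 1.2; -0.06 -0.72 -0.02 0 0 1.3; -0.07 -0.72 -0.03 0 0 1.2"

```text
t: 45.45
tcp_pos: [0.6131, 0.2111, 0.2183]
ee_rot: [0.106, -3.135, 0.002]
wrist_force: [0.0, 0.3, -0.9]
opening: 0.639
gripper_force: 65.3
```

step_arm --motion "-0.09 -0.72 -0.02 0 0 1.3; -0.11 -0.72 -0.03 0 0 1.2; -0.12 -0.71 -0.02 0 0 1.3; -0.14 -0.71 -0.03 0 0 1.2; 0 0 0 0 0 0"

```text
t: 45.95
tcp_pos: [0.6427, 0.0654, 0.2237]
ee_rot: [-0.038, -3.139, 0.005]
wrist_force: [-0.1, 1.0, -1.3]
opening: 0.643
gripper_force: 65.3
```

step_arm --motion "0 0 0 0 0 0; 0 0 0.36 0 0 0; 0 0 0.3 0 0 0; 0 0 0 0 0 0; 0 0 0 0 0 0"

```text
t: 46.45
tcp_pos: [0.641, 0.0715, 0.1907]
ee_rot: [-0.027, -3.137, 0.001]
wrist_force: [-0.3, 0.1, -1.1]
opening: 0.643
gripper_force: 65.3
```

step_arm --motion "0 0 0 0 0 0; 0 0 0 0 0 0"

```text
t: 46.65
tcp_pos: [0.6421, 0.0707, 0.1919]
ee_rot: [-0.029, -3.14, 0.001]
wrist_force: [0.8, -0.2, -2.0]
opening: 0.646
gripper_force: 65.3
```

```bash
python3 - <<'E'
from plan import *
s=state(); print(s['tcp_pos'],s['opening'],yaw(),s['wrist_force'],R.from_rotvec(s['ee_rot']).as_matrix()[:,2])
plan((642,70.8,184,88.9,20))
E
```

```text
[0.64206374 0.07074131 0.19192422] 0.646260317410162 88.95025525790746 [ 0.79713438 -0.16949407 -1.99035446] [-1.00830665e-03 -9.31372649e-04 -9.99999058e-01]
0 0 0.16 -0.1 -0.1 0.1
-
end [642.1  70.7 183.9]
```

step_arm --motion "0 0 0.16 0 0 0; 0 0 0 0 0 0; 0 0 0.02 0 0 0; 0 0 0.02 0 0 0; 0 0 0 0 0 0"

```text
t: 47.15
tcp_pos: [0.6417, 0.0703, 0.1828]
ee_rot: [-0.03, -3.14, 0.001]
wrist_force: [-1.9, -0.4, 7.9]
opening: 0.643
gripper_force: 66.5
```

step_arm --motion "0 0 0 0 0 0; 0 0 0 0 0 0; 0 0 0 0 0 0; 0 0 0 0 0 0" --grip 0

```text
t: 47.55
tcp_pos: [0.6414, 0.0702, 0.1806]
ee_rot: [-0.03, -3.138, 0.001]
wrist_force: [-0.1, -0.2, 0.5]
opening: 1.0
gripper_force: 0.0
```

step_arm --motion "0 0 -0.5 0 0 0; 0 0 -0.9 0 0 0; 0.5 0 -0.5 0 0 0; 0.9 0 -0.1 0 0 0; 0.9 0 0 0 0 0"

```text
t: 48.05
tcp_pos: [0.5268, 0.0724, 0.2826]
ee_rot: [0.03, 3.14, -0.002]
wrist_force: [0.1, 0.2, 0.4]
opening: 0.999
gripper_force: 0.0
```

step_arm --motion "0.6 -0.4 0 0 0 0; 0.3 -0.6 0 0 0 0; 0 0 0 0 0 0; 0 0 0 0 0 0; 0 0 0 0 0 0"

```text
t: 48.55
tcp_pos: [0.4818, 0.0237, 0.2815]
ee_rot: [-0.03, -3.14, 0.001]
wrist_force: [0.5, -0.1, 0.8]
opening: 1.0
gripper_force: 0.0
```

```bash
python3 - <<'E'
from plan import *
from col import *
d=shot('wrist','w24');shot('top','t4');shot('scene','s4'); s=state(); print(s['tcp_pos'],yaw())
for t in('t4','w24','s4'): col(t,.185)
P=cloud(d)*1e3; q=P[(np.hypot(P[...,0]-584,P[...,1]+92)<35)&(P[...,2]>74)&(P[...,2]<110)]
print('knob',len(q),np.percentile(q[:,:2]@X,[2,98]),np.percentile(q[:,:2]@Y,[2,98]),np.percentile(q[:,2],[2,98]))
for t in('t4','s4'):
  P=cloud(load(t))
  for c in ((.603,-.197),(.588,-.293)):
    q=P[mask(P,c,.045,.14,.2)]; print(t,'plate',len(q),rect(q),np.percentile(q[:,2],[50,98]).round(4))
a=(555*X+-.6*Y); plan((470,-60,280,81.15,45),(*a,200,81.15,45),(*a,97,81.15,35))
E
```

```text
[0.48153518 0.02394955 0.28126428] 88.96567911893784
t4 col 680 (array([645.9,  71.7]), array([88.6, 55.5]), -2.0) 0.1848
w24 col 2160 (array([621.2,  70.7]), array([55.7, 47.7]), 89.2) 0.1855
s4 col 555 (array([640.8,  67.4]), array([88.6, 59.4]), -0.5) 0.1837
knob 116 [577.77669585 592.66669414] [-10.0285959  12.0969403] [79.58195055 90.96386216]
t4 plate 102 (array([ 606.3, -194.3]), array([63.7,  7.7]), 81.7) [0.1595 0.1657]
t4 plate 99 (array([ 592. , -291.7]), array([63.2,  8. ]), 80.5) [0.1606 0.1659]
s4 plate 129 (array([ 601.4, -198.4]), array([64. ,  7.5]), 82.5) [0.1586 0.1644]
s4 plate 142 (array([ 587.3, -296.5]), array([64.1,  7.3]), 80.8) [0.1592 0.1648]
0.1 -0.84 0.01 0 -0.1 3.9; 0.04 -0.85 0.02 -0.1 0 3.9
-
-0.54 -0.09 0.53 0 0 0; -0.54 -0.09 0.53 0 0 0; -0.55 -0.09 0.54 0 0 0
-
0 0 0.69 0 0 0; 0 0 0.68 0 0 0; 0 0 0.69 0 0 0
-
end [548.5 -85.8  96.8]
```

View pics/w24.png

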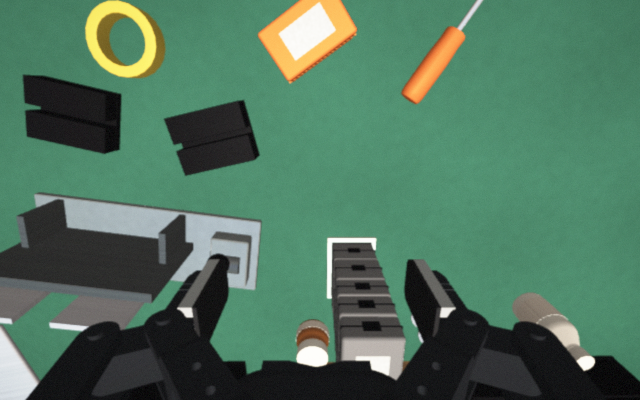

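The column of five stands square on the plinth (365,310) and both plates are hung. Now the lever, with the jaws shut.

step_arm --motion "0.1 -0.84 0.01 0 -0.1 3.9; 0.04 -0.85 0.02 -0.1 0 3.9; -0.54 -0.09 0.53 0 0 0; -0.54 -0.09 0.53 0 0 0; -0.55 -0.09 0.54 0 0 0" --grip 255

```text
t: 49.2
tcp_pos: [0.5492, -0.087, 0.1991]
ee_rot: [0.244, 3.132, 0.001]
wrist_force: [0.4, 0.4, 0.6]
opening: 0.145
gripper_force: 0.0
```

step_arm --motion "0 0 0 0 0 0; 0 0 0 0 0 0; 0 0 0 0 0 0"

```text
t: 49.5
tcp_pos: [0.5474, -0.0859, 0.2005]
ee_rot: [-0.242, -3.131, -0.001]
wrist_force: [0.6, -0.1, 0.2]
opening: 0.002
gripper_force: 0.0
```

```bash
python3 - <<'E'
from plan import *
d=shot('wrist','w25'); s=state(); p=np.array(s['tcp_pos'][:2])*1e3; print(p@X,p@Y,s['tcp_pos'][2],yaw(),s['opening'])
P=cloud(d)*1e3; S=P[...,:2]@X;T=P[...,:2]@Y; m=(abs(S-595)<30)&(abs(T)<25)&(P[...,2]>68)&(P[...,2]<110)
if m.any(): print('knob',m.sum(),np.percentile(S[m],[2,98]),np.percentile(T[m],[2,98]),np.percentile(P[m][:,2],[2,98]))
a=(555*X+-.6*Y); plan((*a,97,81.15,35))
E
```

```text
554.16044691418 -0.6721672588532357 0.2009171064828061 81.15447309560582 0.0005458874064852848
knob 425 [578.11044537 590.67452951] [-12.52459826  10.61820121] [82.81883116 96.79755907]
-0.01 0 0.69 0 0 0; 0 0 0.69 0 0 0; -0.01 0 0.7 0 0 0
-
end [548.4 -86.   96.9]
```

View pics/w25.png

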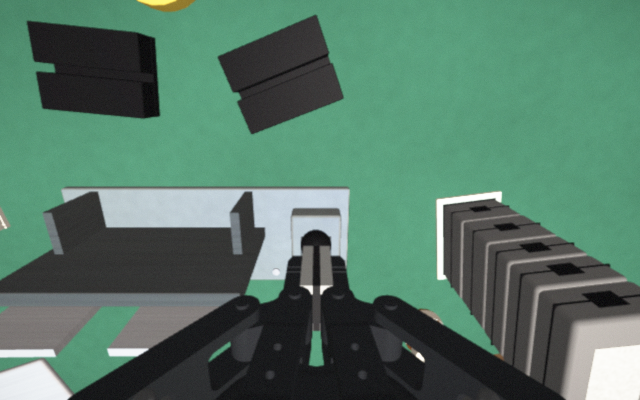

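step_arm --motion "-0.01 0 0.69 0 0 0; 0 0 0.69 0 0 0; -0.01 0 0.7 0 0 0; 0 0 0 0 0 0; 0 0 0 0 0 0"

```text
t: 50.05
tcp_pos: [0.5487, -0.0864, 0.097]
ee_rot: [-0.243, -3.132, -0.001]
wrist_force: [1.4, -0.8, 0.3]
opening: -0.0
gripper_force: 0.0
```

step_arm --motion "-0.2 0 0 0 0 0; -0.2 0 0 0 0 0; -0.2 0 0 0 0 0; -0.2 0 0 0 0 0; -0.2 0 0 0 0 0"

```text
t: 50.55
tcp_pos: [0.5995, -0.0946, 0.0965]
ee_rot: [0.243, 3.131, 0.001]
wrist_force: [-1.7, 0.5, 1.1]
opening: 0.002
gripper_force: 0.6
```

step_arm --motion "-0.12 0 0 0 0 0; -0.1 0 0 0 0 0; 0 0 0 0 0 0; 0 0 0 0 0 0"

```text
t: 50.95
tcp_pos: [0.609, -0.096, 0.0957]
ee_rot: [-0.243, -3.131, -0.001]
wrist_force: [0.1, -0.3, -0.3]
opening: 0.003
gripper_force: 0.0
```

step_arm --motion "-0.08 0 0 0 0 0; -0.08 0 0 0 0 0; 0 0 0 0 0 0; 0 0 0 0 0 0"

```text
t: 51.35
tcp_pos: [0.6171, -0.0973, 0.0959]
ee_rot: [-0.243, -3.132, -0.001]
wrist_force: [-0.5, -0.0, -0.5]
opening: -0.004
gripper_force: 0.1
```

step_arm --motion "-0.06 0 0 0 0 0; 0 0 0 0 0 0; 0 0 0 0 0 0"

```text
t: 51.65
tcp_pos: [0.6182, -0.0974, 0.0957]
ee_rot: [-0.243, -3.127, -0.002]
wrist_force: [-4.9, 0.6, 1.9]
opening: 0.0
gripper_force: 2.6
```

step_arm --motion "-0.04 0 0 0 0 0; 0 0 0 0 0 0; 0 0 0 0 0 0"

```text
t: 51.95
tcp_pos: [0.6184, -0.0974, 0.0957]
ee_rot: [-0.242, -3.123, -0.003]
wrist_force: [-8.7, 0.1, 6.1]
opening: 0.002
gripper_force: 4.3
```

step_arm --motion "0.3 0 0 0 0 0; 0.6 0 -0.2 0 0 0; 0.7 0 -0.6 0 0 0; 0.7 0 -0.9 0 0 0; 0.3 0 -0.9 0 0 0"

```text
t: 52.45
tcp_pos: [0.495, -0.0778, 0.2206]
ee_rot: [-0.244, -3.128, -0.003]
wrist_force: [1.0, -0.1, -0.5]
opening: 0.005
gripper_force: 0.0
```

step_arm --motion "0.3 0 -0.6 0 0 0; 0 0 0 0 0 0; 0 0 0 0 0 0; 0 0 0 0 0 0"

```text
t: 52.85
tcp_pos: [0.4833, -0.0765, 0.2498]
ee_rot: [-0.244, -3.131, -0.001]
wrist_force: [0.7, 0.0, 0.3]
opening: 0.005
gripper_force: 0.0
```

```bash
python3 - <<'E'
from plan import *
from col import *
d=shot('wrist','w26');t=shot('top','t5');c=shot('scene','s5'); print(state()['tcp_pos'])
for tag in ('t5','s5'):
    P=cloud(load(tag))*1e3; S=P[...,:2]@X;T=P[...,:2]@Y; m=(abs(S-620)<60)&(abs(T)<30)&(P[...,2]>72)&(P[...,2]<110)
    print(tag,'knob',m.sum(),np.percentile(S[m],[5,50,95]).round(1),P[m][:,2].max()); col(tag,.185)
    for k in ((.603,-.197),(.588,-.293)):
        q=cloud(load(tag));q=q[mask(q,k,.045,.14,.2)]; print(' plate',rect(q),np.percentile(q[:,2],98).round(4))
cv2.imwrite('pics/f.png',cv2.resize(c['im'][90:360,150:480],(800,600*270*800//(330*600)),interpolation=3)[:600])
E
```

```text
[ 0.48291132 -0.07635701  0.24912321]
t5 knob 62 [639.2 648.9 660.6] 101.87324599503
t5 col 687 (array([646. ,  71.6]), array([89.5, 53.7]), 0.1) 0.185
 plate (array([ 606.1, -194.3]), array([64. ,  7.5]), 82.0) 0.1655
 plate (array([ 591.5, -292.7]), array([64.6,  7.3]), 81.5) 0.1644
s5 knob 71 [639.5 649.4 658.4] 99.94208057068631
s5 col 552 (array([641. ,  67.6]), array([89.7, 59.4]), -2.8) 0.1839
 plate (array([ 601.6, -198. ]), array([64.3,  7.4]), 81.6) 0.1643
 plate (array([ 587.7, -296.3]), array([64.2,  7.1]), 82.0) 0.1638
```

View pics/f.png

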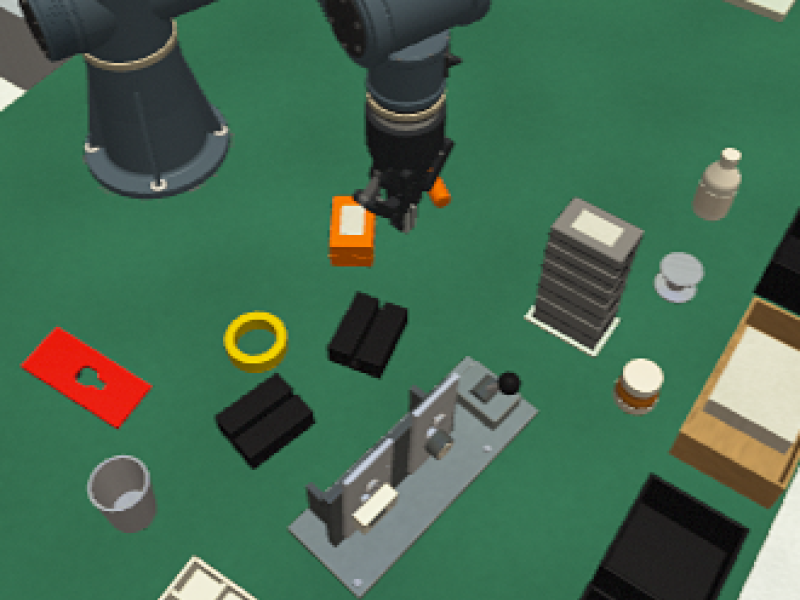

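The final view shows the gauge plate hung by the lever (438,440), the logger on the other stud (375,500), and the column of five square on the plinth (590,275). The lever is thrown away from the robot (508,383), with its knob at station x ≈ +29 mm, which is fully on. The bystanders and look-alikes are where they were.

```bash
python3 -c "
from plant import order
print(order.close_job())"
```

```text
the job is handed in; nothing more can be done
None
```

The job is done and handed in: both plates are hung and seated on their studs, all five cases are stacked squarely on the plinth with the thick ones underneath, and the toggle was thrown fully over last, at about 52 s of the 210 s allowed.

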